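# Load the culture warming dock and lock its tray

## Robot

A 6-joint arm with a two-finger parallel gripper is mounted at the origin on the work surface. World frame = base frame: x ahead of the robot, y to its left, z up, the work surface at z = 0. Lengths are in m, angles in rad, forces in N, time in s.
With the tool pointing down it reaches from about 0.35 to 0.85 m from the base axis. Payload 8.1 kg.
Tool frame: the origin (TCP) lies at the very end of the fingers, on their centre line; the grasp point (between the pads) lies 19 mm behind it (robot.pinch_z is the distance from the TCP to the grasp point, in m); y points along the fingers, x is the direction in which the jaws open and shut, and the axes are right-handed (so a half turn about y gives the same grasp; the last joint's range is limited). The gripper opens to 93 mm and grips with 3 to 60 N. Pads are 15 mm wide; open, the fingers measure 128 mm over their backs; the gripper's body (75 mm by 188 mm) begins 65 mm behind the grasp point.
Start: joints at [-0.085, 0.13, 1.488, -0, 1.523, -0.085], TCP at [0.6, 0, 0.187] pointing down, gripper open.
Joint ranges: [-2.96, 2.96], [-0.89, 2.26], [0.02, 2.5], [-1.34, 4.48], [0, 2.73], [-2.66, 2.66]. Speed limits (rad/s): [2.39, 2.39, 2.79, 3.14, 3.14, 3.14].

## Interface

Orientations are given as a rotation vector (axis times angle).
In Python, from plant import robot gives the robot as it stands.
- The arm moves only by the shell command python3 -m inch 'ROWS' [FORCE]. ROWS is JSON, a list of rows, each a list of 5 numbers: the closure, from -1 (fully open) to 1 (shut), then the shift along the world's x, y, z in m, then the turn about the world's z in rad. A call has 1 to 8 rows; each row is the pose to reach, as a shift and turn from the pose measured when the call began; what a row does not reach only later rows make up. A row lasts 1/8 s, in which the tool goes at most 62.5 mm and 10.7 degrees, less where a joint would pass 70% of its speed; a pose out of reach is approached as far as the arm can. A call with a gripper value outside its range is refused whole. The fingers move at their own pace and stop on an object; FORCE is the grip in N (left out, the last holds). Time passes only in rows, so rows that repeat a pose let the fingers close. It gives the time, the measured TCP pose, the force and the opening at its end, in the units of the state.
- robot.read_state(): the state, without advancing time (a new reading comes with each control period).
- robot.read_camera(name): name is "scene" or "side" or "wrist"; returns a dict with "color" (420x560x3 uint8, red, green, blue), "mtx" (3x3 intrinsics, pixels), "R" (3x3) and "t" (3): a world point X has camera coordinates R X + t; the wrist camera has in their place "hand_eye" (4x4, takes a point from camera to tool coordinates, whose origin is the TCP and whose axes are the tool frame's). Camera axes: x right, y down, z forward; pixel columns grow to the right and rows downward; lengths in m; the calibration is good to about 2 mm. A picture is of the moment at which its call begins: read the wrist's pose just before it. There is no depth.
- robot.close_job(): hands the job in, once; it reports no verdict.
The state is a dict: "t": time; "q": joint angles; "dq": joint speeds; "joint_torque": joint torques, N m; "tool_pos": TCP position; "orientation": TCP orientation; "force": force on the tool from outside, world axes, zero at the start; "wrist_torque": the same for the moment, N m; "opening": finger opening in m.
Only numpy, scipy, OpenCV 4.12 (cv2) and the standard library are available. Lean on these libraries where they do the work, as an engineer would, in place of code of your own. Each camera call takes 0.05 s, during which the arm holds its last target. There are 200 camera calls.

## Task

Lift the yellow locking bar straight up out of its two brackets, keeping it level, and park it in the grey rest; then pull the tray right out and stand every blue-capped bottle upright in it. Slide the loaded tray fully home under the clear cover and lower the bar back down into both brackets. Leave the red-capped amber bottle standing on its green mat and do not disturb the beaker or the stack of dishes.

Things in the scene. Friction and masses are not known exactly. Their poses are not given: they have to be found in the camera images.
- dock: White warming dock, fixed. Origin on the bench under the middle of the clear cover's front edge; x points to the rear, y left, z up. Cover: x 0 to 172 mm, 230 mm wide, underside 138 mm and top 144 mm above the bench; a blue header at its rear (x 170 to 200 mm) reaches 174 mm. Two steel U brackets stand in front of the mouth.
- bar: Yellow locking bar, loose, 0.3 kg, 270 mm long (its y), 16 mm wide (x), 18 mm high; on its middle an orange grip 60 mm long (y), 14 mm wide (x), from 18 to 62 mm above the underside. Origin: centre of the underside. It starts level across both brackets, where it stops the tray coming out; origin at about x = -130, y = 0, z = 32 mm of the dock. Parallel to the dock's y.
- tray (a joint): Travel of the steel tray out of the dock: 0 = fully home, 0.200 m = right out (stop), towards the dock's -x. Slides with about 2 N of friction plus 6 N per m/s and stays where left. The brackets stand clear of it on both sides.
- tray_handle (a point): Middle of the top edge of the tray's black upright handle plate: 12 mm thick along the dock's x, 40 mm wide along y, 115 mm above the bench, 97 mm above the tray's apron. With the tray home it stands 60 mm in front of the cover's edge and 70 mm behind the seated bar. 47 to 55 mm in front of it the tray has a front lip, 50 mm above the bench.
- tray_floor (a point): Centre of the tray's inner floor, 18 mm above the bench; axes parallel to the dock's. Inside 148 mm (x) by 154 mm (y), walls 6 mm thick and 28 mm high over the floor, no dividers. It lies 140 mm behind the handle; with the tray right out the whole inside is clear of the cover.
- bracket_left (a point): Middle of the slot floor of the dock's left U bracket, at x = -130, y = +110, z = 32 mm of the dock. The bracket is 12 mm thick along y; slot 24 mm wide along x, open at the top, 62 mm above the bench.
- bracket_right (a point): Middle of the slot floor of the dock's right U bracket, at x = -130, y = -110, z = 32 mm of the dock. The bracket is 12 mm thick along y; slot 24 mm wide along x, open at the top, 62 mm above the bench.
- rest: Grey bar rest, fixed, 240 mm long (its x) by 70 mm; at x = +-90 mm two open-topped cradles, 14 mm thick along x, slot 28 mm wide along y, slot floor 24 mm and top 40 mm above the bench. The parked bar lies along the rest's x, its origin over the rest's origin, 24 mm up, grip on top. Origin: centre of its underside.
- mat: Green bench mat, fixed, 270 mm (x) by 180 mm (y), 4 mm thick, where the bottles wait. Origin: centre of its underside. Mat and rest lie left and right of the dock, either way round.
- bottle1: White plastic culture bottle with a blue cap, one of two to four, waiting upright on the mat: body 58 mm diameter up to 44 mm, shoulder tapering in to 56 mm, neck, cap 30 mm diameter from 60 to 100 mm above its foot. About 0.2 kg. Origin: centre of the foot. None if absent.
- bottle2: White plastic culture bottle with a blue cap, one of two to four, waiting upright on the mat: body 58 mm diameter up to 44 mm, shoulder tapering in to 56 mm, neck, cap 30 mm diameter from 60 to 100 mm above its foot. About 0.2 kg. Origin: centre of the foot. None if absent.
- bottle3: White plastic culture bottle with a blue cap, one of two to four, waiting upright on the mat: body 58 mm diameter up to 44 mm, shoulder tapering in to 56 mm, neck, cap 30 mm diameter from 60 to 100 mm above its foot. About 0.2 kg. Origin: centre of the foot. None if absent.
- bottle4: White plastic culture bottle with a blue cap, one of two to four, waiting upright on the mat: body 58 mm diameter up to 44 mm, shoulder tapering in to 56 mm, neck, cap 30 mm diameter from 60 to 100 mm above its foot. About 0.2 kg. Origin: centre of the foot. None if absent.
- amber_bottle: Amber bottle with a red cap, same shape as the blue-capped ones, standing among them; it stays on the mat. Origin: centre of the foot.
- beaker: Glass beaker, 68 mm diameter, 85 mm high, about 210 mm beyond the rest along the rest's x; bystander. Origin: centre of the foot.
- dishes: Stack of four clear dishes, 84 mm diameter, 55 mm high, about 210 mm beyond the mat's centre along its x; bystander. Origin: centre of the underside.
There are look-alikes about, which are no part of the job. Leave any black or pink look-alike of the amber_bottle alone.

How it is judged:
On the way, in this order (a step that is already met when the one before it is completed fails the run):
1. the locking bar lies in both cradles of the rest (x of bar in the frame of rest between -0.035 and 0.035 m and y of bar in the frame of rest between -0.013 and 0.013 m and z of bar in the frame of rest below 0.03 m and angle between the y axis of bar and the x axis of rest, either way round below 0.12 rad and angle between bar's own z axis and vertical below 0.15 rad), for 0.3 s.
2. the tray is pulled right out (value of joint tray above 0.17 m), for 0.2 s.
3. every blue-capped bottle stands upright in the tray (x of bottle1 in the frame of tray_floor between -0.055 and 0.055 m and y of bottle1 in the frame of tray_floor between -0.055 and 0.055 m and z of bottle1 in the frame of tray_floor between -0.01 and 0.01 m and angle between each of bottle1, bottle2, bottle3, bottle4's own z axis and vertical below 0.15 rad and x of bottle2 in the frame of tray_floor between -0.055 and 0.055 m and y of bottle2 in the frame of tray_floor between -0.055 and 0.055 m and z of bottle2 in the frame of tray_floor between -0.01 and 0.01 m and x of bottle3 in the frame of tray_floor between -0.055 and 0.055 m and y of bottle3 in the frame of tray_floor between -0.055 and 0.055 m and z of bottle3 in the frame of tray_floor between -0.01 and 0.01 m and x of bottle4 in the frame of tray_floor between -0.055 and 0.055 m and y of bottle4 in the frame of tray_floor between -0.055 and 0.055 m and z of bottle4 in the frame of tray_floor between -0.01 and 0.01 m), for 0.3 s.
4. the loaded tray is fully home under the cover (all of step 3 and value of joint tray below 0.008 m), for 0.2 s.
At the end, for the whole second after the job is handed in: Tray home within 8 mm; every blue-capped bottle upright (0.15 rad) on its floor; bar at the bottom of both brackets (6 mm in height, centred within 18 mm along its length), at rest; amber bottle upright on or beside the mat (170 x 130 mm of its centre) (all of step 4 and x of bar in the frame of dock between -0.139 and -0.121 m and y of bar in the frame of dock between -0.018 and 0.018 m and z of bar in the frame of dock below 0.038 m and angle between the y axis of bar and the y axis of dock, either way round below 0.08 rad and angle between bar's own z axis and vertical below 0.12 rad and linear speed of bar below 0.02 m/s and angle between amber_bottle's own z axis and vertical below 0.2 rad and x of amber_bottle in the frame of mat between -0.17 and 0.17 m and y of amber_bottle in the frame of mat between -0.13 and 0.13 m); the robot touches nothing.
It fails at once if the bar is tilted lengthwise by more than 0.35 rad (angle between bar's own y axis and vertical below 1.22 rad).
It fails at once if a bystander is shifted more than 30 mm (distance of any of beaker, dishes from where it was at the start of the episode above 0.03 m).
Of bottle1, bottle2, bottle3, bottle4 only 2 to 4 are there at a start; the rules pass over those that are not, and their reading is None.
At some moment in a run one of bottle1, bottle2, bottle3, bottle4 may be knocked a few centimetres aside while the robot is not near it.
It also fails if it takes over 210 s, if anything falls off the work surface, if the arm or the gripper's body presses on something with over 40 N, if the wrist force passes 120 N, or if a joint passes its speed limit or range.

## Working session

There is one attempt and no reset: what is moved stays moved. The work goes in short steps, Python scripts to look and compute and a shell command to move; the robot and the scene stay as the last step left them, time stands still between calls to the robot, and variables do not carry over. Pictures are saved under pics/ and viewed, about 12 in all and at most 16, crops included, and the job is handed in when it is done.

```bash
mkdir -p pics; ls; cat > h.py <<'E'
import numpy as np, cv2
from plant import robot
from scipy.spatial.transform import Rotation as Rn
def snap(name, fn=None):
    s=robot.read_state(); c=robot.read_camera(name)
    if name=="wrist":
        H=np.array(c["hand_eye"]); Rt=Rn.from_rotvec(s["orientation"]).as_matrix()
        Rw=Rt@H[:3,:3]; o=Rt@H[:3,3]+np.array(s["tool_pos"])
        R=Rw.T; t=-R@o
    else: R=np.array(c["R"]); t=np.array(c["t"]).ravel()
    img=cv2.cvtColor(c["color"],cv2.COLOR_RGB2BGR)
    if fn: cv2.imwrite("pics/"+fn,img)
    return dict(img=img,K=np.array(c["mtx"]),R=R,t=t)
def cast(c,uv,z):
    "pixels -> world points at height z"
    uv=np.atleast_2d(uv).astype(float)
    d=np.c_[uv,np.ones(len(uv))]@np.linalg.inv(c["K"]).T@c["R"]
    o=-c["R"].T@c["t"]
    return o+d*((z-o[2])/d[:,2])[:,None]
def proj(c,X):
    p=np.atleast_2d(X)@c["R"].T+c["t"]; p=p@c["K"].T
    return p[:,:2]/p[:,2:]
def blobs(c,lo,hi,amin=30):
    hsv=cv2.cvtColor(c["img"],cv2.COLOR_BGR2HSV)
    m=cv2.inRange(hsv,np.array(lo),np.array(hi))
    n,l,st,ce=cv2.connectedComponentsWithStats(m)
    return [(st[i,4],ce[i].round(1),st[i,:4],l==i) for i in range(1,n) if st[i,4]>=amin]
def st():
    s=robot.read_state(); print({k:np.round(s[k],4).tolist() for k in("t","tool_pos","orientation","force","opening","q")})
E
python3 - <<'E'
from h import *
st()
for n in("scene","side","wrist"):
    c=snap(n,n+"0.png"); print(n,"cam at",(-c["R"].T@c["t"]).round(3))
a=cv2.imread("pics/scene0.png");b=cv2.imread("pics/side0.png")
E
```

```text
pics
{'t': 0.0, 'tool_pos': [0.5994, 0.0001, 0.186], 'orientation': [-1.5707, 0.0015, 0.0014], 'force': [-0.5022, -0.2254, -0.1979], 'opening': 0.0925, 'q': [-0.0854, 0.1312, 1.4893, -0.0, 1.523, -0.0854]}
scene cam at [ 1.298 -0.519  0.968]
side cam at [ 0.485 -0.802  0.579]
wrist cam at [0.6   0.069 0.384]
```

View pics/scene0.png

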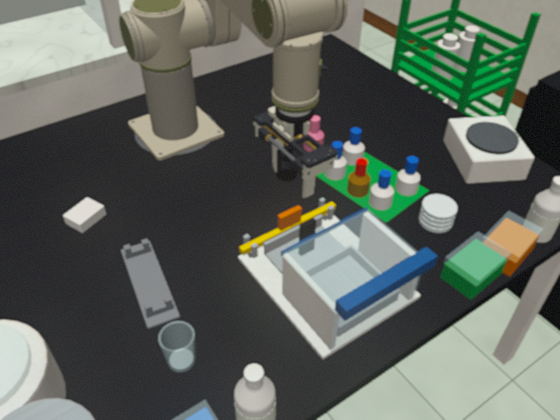

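View pics/side0.png

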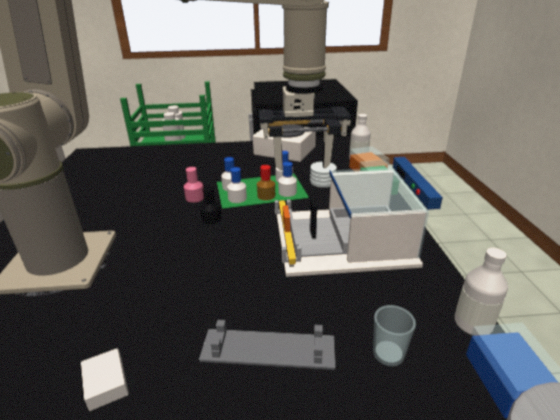

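The scene shows the mat (375,180) on the dock's left with four blue caps, the red cap (360,165), the bar (240–336, 205–250) with its orange grip (290,217), and the rest (150,285). A pink and a black bottle stand beside the mat. Next I'll measure coarsely from both views.

```bash
python3 - <<'E'
from h import *
C={n:snap(n) for n in("scene","side")}
for n,c in C.items():
    print(n)
    for nm,lo,hi,z in(("blue",(105,150,60),(125,255,255),.086),("red",(0,200,120),(5,255,255),.086),("yellow",(22,180,100),(32,255,255),.05),("orange",(8,180,100),(16,255,255),.075),("mat",(55,150,60),(75,255,255),.004)):
        for a,ce,bb,m in blobs(c,lo,hi,25):
            print(nm,a,ce,bb,cast(c,ce,z)[0].round(3))
    for nm,lo,hi,z in(("yellow",(22,180,100),(32,255,255),.05),("mat",(55,150,60),(75,255,255),.004)):
        bl=[b for b in blobs(c,lo,hi,25)]
        if nm=="mat": bl=[max(bl,key=lambda b:b[0] if 180<b[1][0]<420 and b[1][1]>130 else 0)]
        m=np.any([b[3] for b in bl],axis=0)
        ys,xs=np.nonzero(m); P=cast(c,np.c_[xs,ys],z)[:,:2].astype(np.float32)*1000
        r=cv2.minAreaRect(P); print(nm,r); print(cv2.boxPoints(r).round())
    # rest grey
    hsv=cv2.cvtColor(c["img"],cv2.COLOR_BGR2HSV)
    p={"scene":(150,285),"side":(270,348)}[n]; print("rest hsv",hsv[p[1],p[0]])
E
```

```text
scene
blue 175 [355.2 134.3] [350 126  12  18] [0.411 0.352 0.086]
blue 113 [337.5 146.2] [331 140  12  17] [0.426 0.278 0.086]
blue 204 [411.3 163.5] [405 155  14  19] [0.591 0.389 0.086]
blue 145 [383.9 178.6] [379 171  11  17] [0.595 0.289 0.086]
blue 1666 [387.3 280.9] [337 247 101  64] [0.841 0.073 0.086]
red 134 [360.6 166.9] [356 159  10  17] [0.528 0.272 0.086]
yellow 582 [284.6 227.3] [239 201  97  52] [0.567 0.008 0.05 ]
orange 274 [289.2 217.9] [278 205  24  24] [0.567 0.02  0.075]
orange 246 [515.9 262.1] [503 242  33  34] [0.954 0.346 0.075]
mat 6950 [460.8  60.7] [392   0 147 116] [0.197 1.045 0.004]
mat 433 [378.1 169.1] [364 152  34  37] [0.491 0.379 0.004]
mat 1155 [376.  196.9] [317 165 112  58] [0.574 0.297 0.004]
mat 799 [466.9 280.9] [441 264  63  35] [0.9   0.277 0.004]
yellow ((568.2249145507812, 19.3817138671875), (275.5337219238281, 27.029184341430664), 89.85939025878906)
[[ 554. -118.]
 [ 581. -118.]
 [ 582.  157.]
 [ 555.  157.]]
mat ((525.2203979492188, 325.8395690917969), (245.84251403808594, 184.47508239746094), 7.8354811668396)
[[391. 400.]
 [416. 218.]
[... 448 characters left out ...]
7] [285 233  10  30] [ 0.563 -0.073  0.05 ]
orange 75 [354.3 162.9] [351 157   9  12] [0.816 0.335 0.075]
orange 130 [285.8 217.7] [283 205   7  26] [0.562 0.02  0.075]
mat 1818 [169.7 124.8] [122  83  92  63] [0.101 1.05  0.004]
mat 578 [244.7 194.2] [217 177  70  32] [0.457 0.293 0.004]
mat 134 [299.9 192.7] [290 181  18  19] [0.632 0.283 0.004]
yellow ((562.1114501953125, 12.612884521484375), (279.8633117675781, 16.01430320739746), 89.43753814697266)
[[ 553. -127.]
 [ 569. -127.]
 [ 571.  152.]
 [ 555.  153.]]
mat ((471.9170837402344, 319.51983642578125), (201.01239013671875, 191.59918212890625), 9.49608325958252)
[[357. 397.]
 [389. 208.]
 [587. 242.]
 [555. 431.]]
rest hsv [165   4 121]
```

```bash
python3 - <<'E'
from h import *
for n,p in(("scene",(150,285)),("side",(270,348))):
    c=snap(n); m=np.zeros((422,562),np.uint8)
    cv2.floodFill(c["img"].copy(),m,p,0,(14,)*3,(14,)*3,8|(255<<8)|cv2.FLOODFILL_MASK_ONLY|cv2.FLOODFILL_FIXED_RANGE)
    ys,xs=np.nonzero(m[1:-1,1:-1]); 
    for z in(.006,.01):
        P=cast(c,np.c_[xs,ys],z)[:,:2].astype(np.float32)*1000
        r=cv2.minAreaRect(P); print(n,len(xs),z,r, cv2.boxPoints(r).round().tolist())
c=snap("wrist","w1.png")
for nm,lo,hi,z in(("yellow",(22,150,80),(34,255,255),.05),("orange",(6,150,80),(18,255,255),.094)):
    m=np.any([b[3] for b in blobs(c,lo,hi,25)],axis=0); ys,xs=np.nonzero(m)
    P=cast(c,np.c_[xs,ys],z)[:,:2].astype(np.float32)*1000; r=cv2.minAreaRect(P); print(nm,r)
E
```

```text
scene 1990 0.006 ((498.10906982421875, -315.9189147949219), (67.0855484008789, 235.28089904785156), 80.50537109375) [[377.0, -330.0], [609.0, -368.0], [620.0, -302.0], [388.0, -263.0]]
scene 1990 0.01 ((501.4361267089844, -316.76336669921875), (66.80653381347656, 234.3023223876953), 80.50537872314453) [[380.0, -330.0], [611.0, -369.0], [622.0, -303.0], [391.0, -264.0]]
side 3499 0.006 ((495.46807861328125, -315.724365234375), (67.53137969970703, 237.74281311035156), 80.61994171142578) [[373.0, -330.0], [607.0, -368.0], [618.0, -302.0], [384.0, -263.0]]
side 3499 0.01 ((495.39813232421875, -319.12115478515625), (67.05967712402344, 236.08221435546875), 80.61994171142578) [[373.0, -333.0], [606.0, -371.0], [617.0, -305.0], [384.0, -267.0]]
yellow ((563.8367919921875, 23.964385986328125), (18.566715240478516, 266.5694580078125), 0.0005848516011610627)
orange ((564.2562866210938, 23.00640869140625), (17.215526580810547, 60.23300552368164), 0.01743001490831375)
```

View pics/w1.png

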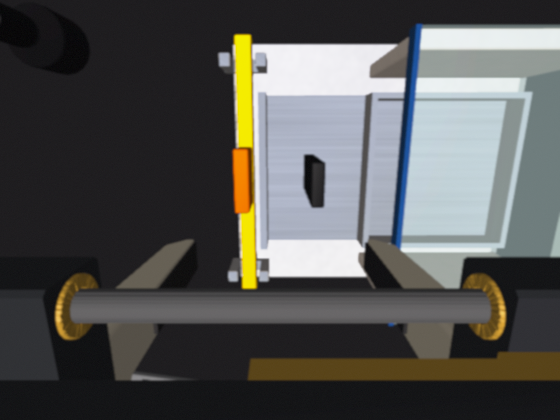

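The wrist view shows the bar clean across both brackets, with its grip at (242,180). The bar is at (0.564, 0.022) with yaw ≈ 0. The rest centre is at (0.496, -0.316) with its x axis at -9.5°. I'll go for the grip with the jaws partly open.

```bash
python3 -m inch '[[-0.1,-0.035,0.022,0,0],[-0.1,-0.035,0.022,-0.06,0],[-0.1,-0.035,0.022,-0.09,0],[-0.1,-0.035,0.022,-0.12,0],[-0.1,-0.035,0.022,-0.126,0],[-0.1,-0.035,0.022,-0.126,0],[-0.1,-0.035,0.022,-0.126,0]]' 30; python3 - <<'E'
from h import *
st();c=snap("wrist","w2.png")
for nm,lo,hi,z in(("yellow",(22,150,80),(34,255,255),.05),("orange",(6,150,80),(18,255,255),.094)):
    m=np.any([b[3] for b in blobs(c,lo,hi,25)],axis=0); ys,xs=np.nonzero(m)
    P=cast(c,np.c_[xs,ys],z)[:,:2].astype(np.float32)*1000; r=cv2.minAreaRect(P); print(nm,r)
E
```

```text
t: 1.27
tool_pos: [0.5662, 0.0219, 0.0627]
orientation: [-1.571, -0.002, -0.002]
force: [0.2, -0.0, 0.1]
opening: 0.0511
{'t': 1.275, 'tool_pos': [0.5662, 0.0219, 0.0627], 'orientation': [-1.5709, -0.0019, -0.0019], 'force': [0.1693, -0.0471, 0.1193], 'opening': 0.0511, 'q': [-0.0517, 0.132, 1.719, -0.0, 1.2882, -0.0517]}
yellow ((563.4325561523438, 37.84386444091797), (16.10541343688965, 239.3796844482422), 0.03195388615131378)
orange ((563.5648193359375, 30.595603942871094), (12.602286338806152, 57.30781555175781), 0.23366326093673706)
```

View pics/w2.png

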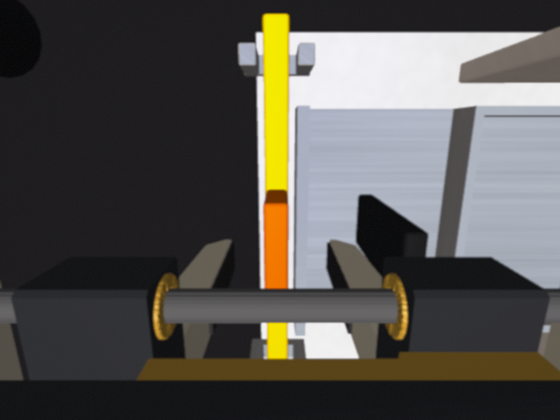

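The grip is between the fingers, offset about 2.5 mm in x. I'll centre on it and close.

```bash
python3 -m inch '[[-0.1,-0.0025,0.001,-0.002,0],[1,-0.0025,0.001,-0.002,0],[1,-0.0025,0.001,-0.002,0],[1,-0.0025,0.001,-0.002,0],[1,-0.0025,0.001,-0.002,0],[1,-0.0025,0.001,-0.002,0]]' 35
```

```text
t: 2.08
tool_pos: [0.5638, 0.0229, 0.0607]
orientation: [-1.571, -0.002, -0.002]
force: [-0.3, -0.4, 0.8]
opening: 0.0123
```

```bash
python3 -m inch '[[1,0,0,0.01,0],[1,0,0,0.03,0],[1,0,0,0.05,0],[1,0,0,0.08,0],[1,0,0,0.12,0],[1,0,0,0.15,0],[1,0,0,0.15,0]]'
```

```text
t: 2.95
tool_pos: [0.5662, 0.0228, 0.2154]
orientation: [-1.571, -0.008, -0.008]
force: [1.7, -0.6, -3.2]
opening: 0.0125
```

The bar is lifted (3 N). Now I carry it to the rest, turning -1.736 rad.

```bash
python3 -m inch '[[1,-0.009,-0.04,0,-0.18],[1,-0.018,-0.08,0,-0.36],[1,-0.027,-0.13,0,-0.54],[1,-0.036,-0.18,0,-0.72],[1,-0.045,-0.22,0,-0.9],[1,-0.05,-0.26,0,-1.08],[1,-0.06,-0.3,0,-1.26],[1,-0.069,-0.34,0,-1.44]]'
```

```text
t: 3.95
tool_pos: [0.4961, -0.318, 0.2138]
orientation: [-1.273, 1.113, -1.122]
force: [0.3, 0.3, -3.2]
opening: 0.0121
```

```bash
python3 -m inch '[[1,0,0,0,-0.14],[1,0,0,-0.03,-0.28],[1,0,0,-0.05,-0.3],[1,0,0,-0.06,-0.3],[1,0,0,-0.06,-0.3]]'; python3 - <<'E'
from h import *
st(); s=robot.read_state(); R=Rn.from_rotvec(s["orientation"]).as_matrix(); print("jaw yaw",np.degrees(np.arctan2(R[1,0],R[0,0])), "tool y",R[:,1].round(3))
c=snap("side","s3.png"); snap("wrist","w3.png")
a=cv2.resize(c["img"][190:400,130:410],None,fx=2,fy=2); b=cv2.imread("pics/w3.png")
cv2.imwrite("pics/c3.png",np.vstack([a,b])[:, :]) if 0 else cv2.imwrite("pics/c3.png",np.hstack([cv2.resize(a,(400,300)),cv2.resize(b,(400,300))]))
E
```

```text
t: 4.58
tool_pos: [0.4956, -0.3174, 0.1527]
orientation: [-1.131, 1.335, -1.339]
force: [0.6, -0.1, -1.9]
opening: 0.0123
{'t': 4.575, 'tool_pos': [0.4956, -0.3174, 0.1527], 'orientation': [-1.1312, 1.3354, -1.3392], 'force': [0.5528, -0.1461, -1.9341], 'opening': 0.0123, 'q': [-0.6507, 0.1177, 1.5648, -0.0087, 1.4588, 1.0941]}
jaw yaw -99.91249210226859 tool y [-0.005 -0.007 -1.   ]
```

View pics/c3.png

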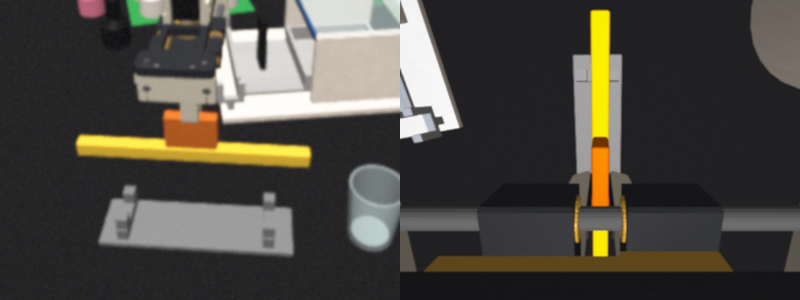

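The side crop shows the bar level above the rest, and the wrist half shows the bar centred over the rest along its axis. Lowering.

```bash
python3 -m inch '[[1,0.001,0,-0.03,0.007],[1,0.001,0,-0.06,0.007],[1,0.001,0,-0.08,0.007],[1,0.001,0,-0.09,0.007],[1,0.001,0,-0.099,0.007],[1,0.001,0,-0.099,0.007]]'
```

```text
t: 5.42
tool_pos: [0.4975, -0.3181, 0.0556]
orientation: [-1.134, 1.328, -1.337]
force: [-0.8, -0.0, -2.6]
opening: 0.0119
```

```bash
python3 -m inch '[[1,-0.001,0,-0.004,0],[1,-0.001,0,-0.004,0],[0,-0.001,0,-0.004,0],[-0.1,-0.001,0,-0.004,0],[-0.1,-0.001,0,-0.004,0],[-0.1,-0.001,0,0.02,0],[-0.1,-0.001,0,0.06,0],[-0.1,-0.001,0,0.1,0]]'; python3 - <<'E'
from h import *
for n in("scene","side"):
    c=snap(n)
    for nm,lo,hi,z in(("yellow",(22,180,100),(32,255,255),.036),):
        m=np.any([b[3] for b in blobs(c,lo,hi,25)],axis=0); ys,xs=np.nonzero(m)
        P=cast(c,np.c_[xs,ys],z)[:,:2].astype(np.float32)*1000; print(n,cv2.minAreaRect(P))
E
```

```text
t: 6.42
tool_pos: [0.4962, -0.3179, 0.1564]
orientation: [-1.134, 1.329, -1.336]
force: [0.4, 0.1, 0.1]
opening: 0.0511
scene ((495.63262939453125, -318.33587646484375), (20.180944442749023, 283.335693359375), 80.32084655761719)
side ((494.359375, -319.6195373535156), (29.810012817382812, 273.4335632324219), 80.55241394042969)
```

Parked at (0.495, -0.319), angle -9.5°. Next is the tray handle, expected at (0.634, 0.022).

```bash
python3 -m inch '[[-0.1,0.01,0.02,0.05,0.18],[-0.1,0.03,0.06,0.06,0.36],[-0.1,0.05,0.11,0.06,0.54],[-0.1,0.07,0.16,0.06,0.72],[-0.1,0.08,0.2,0.06,0.9],[-0.1,0.1,0.25,0.06,1.08],[-0.1,0.12,0.3,0.06,1.26],[-0.1,0.138,0.34,0.06,1.44]]' && python3 -m inch '[[-0.1,0,0,0,0.18],[-0.1,0,0,0,0.297],[-0.1,0,0,0,0.297],[-0.1,0,0,0,0.297]]'; python3 - <<'E'
from h import *
st();c=snap("wrist","w4.png")
hsv=cv2.cvtColor(c["img"],cv2.COLOR_BGR2HSV)
print(proj(c,[[.628,.002,.115],[.64,.002,.115],[.64,.042,.115],[.628,.042,.115]]).round())
E
```

```text
t: 7.52
tool_pos: [0.6374, 0.022, 0.2209]
orientation: [-1.554, 0.217, -0.239]
force: [0.2, -0.2, -0.1]
opening: 0.0514
t: 8.02
tool_pos: [0.6372, 0.0219, 0.2205]
orientation: [-1.564, -0.012, -0.007]
force: [0.2, -0.4, 0.3]
opening: 0.0511
{'t': 8.025, 'tool_pos': [0.6372, 0.0219, 0.2205], 'orientation': [-1.5639, -0.012, -0.0068], 'force': [0.1615, -0.3809, 0.3275], 'opening': 0.0511, 'q': [-0.0509, 0.2073, 1.3423, 0.0075, 1.5805, -0.0541]}
[[270. 223.]
 [282. 223.]
 [282. 183.]
 [269. 183.]]
```

View pics/w4.png

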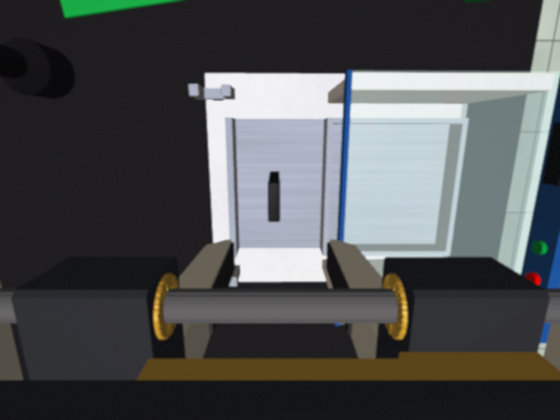

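The handle plate is at (274,200), within 2 px of the prediction. Going down and gripping.

```bash
python3 -m inch '[[-0.1,-0.004,0,-0.05,0],[-0.1,-0.004,0,-0.09,0],[-0.1,-0.004,0,-0.12,0],[-0.1,-0.004,0,-0.145,0],[-0.1,-0.004,0,-0.145,0],[1,-0.004,0,-0.145,0],[1,-0.004,0,-0.145,0],[1,-0.004,0,-0.145,0]]' 40 && python3 -m inch '[[1,0,0,0,0],[1,0,0,0,0]]'
```

```text
t: 9.07
tool_pos: [0.6341, 0.0218, 0.077]
orientation: [-1.564, -0.014, -0.008]
force: [1.1, -0.4, 0.1]
opening: 0.0257
t: 9.32
tool_pos: [0.6343, 0.0218, 0.0775]
orientation: [-1.564, -0.014, -0.009]
force: [-1.3, -0.3, 2.6]
opening: 0.0111
```

```bash
python3 -m inch '[[1,-0.02,0,0,0],[1,-0.05,0,0,0],[1,-0.08,0,0,0],[1,-0.11,0,0,0],[1,-0.14,0,0,0],[1,-0.17,0,0,0],[1,-0.19,0,0,0],[1,-0.2,0,0,0]]' && python3 -m inch '[[1,0,0,0,0],[1,0,0,0,0]]'
```

```text
t: 10.32
tool_pos: [0.4347, 0.0216, 0.0776]
orientation: [-1.564, -0.016, -0.011]
force: [47.8, -0.7, -37.9]
opening: 0.0113
t: 10.58
tool_pos: [0.435, 0.0216, 0.0775]
orientation: [-1.564, -0.017, -0.011]
force: [2.2, 0.3, -5.1]
opening: 0.0112
```

The tray hit its stop at the handle x = 0.435. I'll release, rise and look over the mat.

```bash
python3 -m inch '[[-0.1,0,0,0,0],[-0.1,0,0,0,0],[-0.1,0,0,0,0],[-0.1,0,0,0.05,0],[-0.1,0,0,0.11,0],[-0.1,0.01,0.04,0.16,0],[-0.1,0.04,0.1,0.19,0],[-0.1,0.06,0.16,0.19,0]]' && python3 -m inch '[[-0.1,0.015,0.05,0,0],[-0.1,0.015,0.06,0,0],[-0.1,0.015,0.06,0,0],[-0.1,0.015,0.06,0,0]]'; cat > bt.py <<'E'
from h import *
import sys
st();c=snap("wrist","w%s.png"%sys.argv[1])
for nm,lo,hi in(("blue",(105,120,50),(125,255,255)),("red",(0,180,100),(6,255,255))):
    for a,ce,bb,m in blobs(c,lo,hi,60):
        ys,xs=np.nonzero(m); P=cast(c,np.c_[xs,ys],.104)[:,:2].astype(np.float32)
        print(nm,a,ce,bb,"base-plane centroid",cast(c,ce,.104)[0].round(4),"@.084",cast(c,ce,.084)[0].round(4))
E
python3 bt.py 5
```

```text
t: 11.58
tool_pos: [0.4929, 0.1712, 0.27]
orientation: [-1.563, -0.02, -0.017]
force: [1.1, -1.1, 0.1]
opening: 0.0511
t: 12.08
tool_pos: [0.5078, 0.2299, 0.2701]
orientation: [-1.564, -0.019, -0.018]
force: [0.5, -0.3, -0.2]
opening: 0.0513
{'t': 12.075, 'tool_pos': [0.5078, 0.2299, 0.2701], 'orientation': [-1.5638, -0.0189, -0.0177], 'force': [0.5407, -0.2691, -0.1749], 'opening': 0.0513, 'q': [0.3341, -0.0314, 1.5057, -0.0011, 1.643, 0.3332]}
blue 834 [353.9  47.4] [338  31  34  35] base-plane centroid [0.589  0.3842 0.104 ] @.084 [0.5937 0.3889 0.084 ]
blue 717 [190.7  82.9] [175  68  32  30] base-plane centroid [0.4161 0.3484 0.104 ] @.084 [0.4113 0.3512 0.084 ]
blue 587 [350.3 137.3] [336 125  29  26] base-plane centroid [0.5902 0.292  0.104 ] @.084 [0.5949 0.2917 0.084 ]
blue 554 [213.1 157.9] [199 146  29  25] base-plane centroid [0.436  0.2693 0.104 ] @.084 [0.4323 0.2678 0.084 ]
red 502 [291.2 152.9] [279 141  25  25] base-plane centroid [0.524  0.2748 0.104 ] @.084 [0.5252 0.2736 0.084 ]
```

View pics/w5.png

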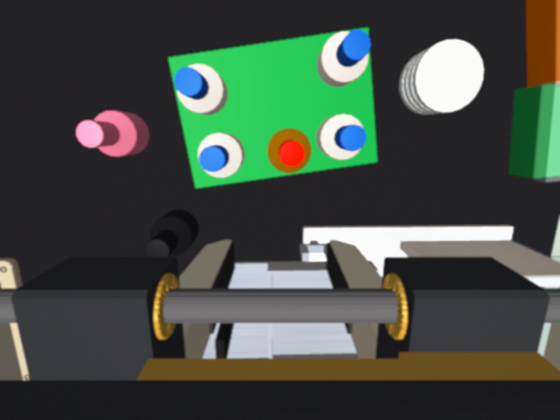

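All four blue caps and the red cap show cleanly: blue at (354,47), (191,83), (350,137), (213,158), red at (291,153). The tray is at the bottom of the frame. First bottle D at (0.592, 0.292).

```bash
python3 -m inch '[[-0.1,0.05,0.04,0,0],[-0.1,0.084,0.062,-0.05,0],[-0.1,0.084,0.062,-0.1,0],[-0.1,0.084,0.062,-0.12,0],[-0.1,0.084,0.062,-0.15,0],[-0.1,0.084,0.062,-0.18,0],[-0.1,0.084,0.062,-0.2,0],[-0.1,0.084,0.062,-0.2,0]]' 25 && python3 -m inch '[[1,0,0,0,0],[1,0,0,0,0],[1,0,0,0,0],[1,0,0,0,0]]'
```

```text
t: 13.12
tool_pos: [0.5911, 0.291, 0.0695]
orientation: [-1.564, -0.017, -0.017]
force: [-0.2, -0.4, 0.5]
opening: 0.0513
t: 13.62
tool_pos: [0.5922, 0.2914, 0.0709]
orientation: [-1.564, -0.019, -0.019]
force: [1.1, -0.6, 4.7]
opening: 0.0281
```

```bash
python3 -m inch '[[1,0,0,0.04,0],[1,0,0,0.1,0],[1,0.005,-0.03,0.14,0],[1,0.01,-0.09,0.14,0],[1,0.018,-0.15,0.14,0],[1,0.018,-0.21,0.14,0],[1,0.018,-0.27,0.14,0],[1,0.018,-0.305,0.14,0]]' && python3 -m inch '[[1,0.001,-0.002,-0.02,0],[1,0.001,0,-0.06,0],[1,0.001,0,-0.09,0],[1,0.001,0,-0.11,0],[1,0.001,0,-0.12,0],[1,0.001,0,-0.12,0]]'
```

```text
t: 14.62
tool_pos: [0.6093, -0.0165, 0.2102]
orientation: [-1.564, -0.016, -0.02]
force: [0.4, 0.2, -1.4]
opening: 0.0279
t: 15.38
tool_pos: [0.6101, -0.0161, 0.0898]
orientation: [-1.564, -0.016, -0.019]
force: [-0.1, -0.2, -1.9]
opening: 0.0277
```

```bash
python3 -m inch '[[1,0,0.002,-0.005,0],[1,0,0.002,-0.005,0],[-0.1,0,0.002,-0.005,0],[-0.1,0,0.002,-0.005,0],[-0.1,0,0.002,-0.005,0],[-0.1,0,0.002,0.04,0],[-0.1,0,0.002,0.1,0],[-0.1,0,0.04,0.14,0]]' && python3 -m inch '[[-0.1,-0.005,0.06,0.02,0],[-0.1,-0.01,0.12,0.04,0],[-0.1,-0.015,0.18,0.04,0],[-0.1,-0.02,0.24,0.04,0],[-0.1,-0.02,0.255,0.04,0],[-0.1,-0.02,0.255,0.04,0]]'; python3 bt.py 6
```

```text
t: 16.38
tool_pos: [0.6111, 0.0221, 0.2334]
orientation: [-1.565, -0.016, -0.024]
force: [0.5, 0.3, 0.8]
opening: 0.0512
t: 17.12
tool_pos: [0.591, 0.2776, 0.2731]
orientation: [-1.565, -0.017, -0.023]
force: [-0.3, 0.6, -0.5]
opening: 0.0514
{'t': 17.125, 'tool_pos': [0.591, 0.2776, 0.2731], 'orientation': [-1.5653, -0.017, -0.0226], 'force': [-0.2578, 0.5823, -0.5288], 'opening': 0.0514, 'q': [0.3631, 0.2291, 1.2228, -0.0039, 1.6642, 0.3663]}
blue 564 [276.4  93. ] [264  79  26  29] base-plane centroid [0.5914 0.3863 0.104 ] @.084 [0.5917 0.3886 0.084 ]
blue 895 [119.2 128. ] [100 113  41  30] base-plane centroid [0.4178 0.35   0.104 ] @.084 [0.4086 0.3502 0.084 ]
blue 726 [145.5 198.1] [128 185  36  28] base-plane centroid [0.4384 0.2709 0.104 ] @.084 [0.4303 0.2669 0.084 ]
blue 203 [543.1 338.9] [537 324  12  31] base-plane centroid [0.9498 0.0726 0.104 ] @.084 [0.9696 0.0577 0.084 ]
red 536 [221.5 192.4] [209 179  26  27] base-plane centroid [0.5268 0.2769 0.104 ] @.084 [0.5235 0.2732 0.084 ]
```

```bash
python3 -m inch '[[-0.1,0,0.06,0,0],[-0.1,0,0.109,-0.05,0],[-0.1,0,0.109,-0.1,0],[-0.1,0,0.109,-0.14,0],[-0.1,0,0.109,-0.17,0],[-0.1,0,0.109,-0.19,0],[-0.1,0,0.109,-0.203,0],[-0.1,0,0.109,-0.203,0]]' 25 && python3 -m inch '[[1,0,0,0,0],[1,0,0,0,0],[1,0,0,0,0],[1,0,0,0,0]]'
```

```text
t: 18.18
tool_pos: [0.5914, 0.3846, 0.0698]
orientation: [-1.566, -0.015, -0.024]
force: [0.8, 0.2, 0.8]
opening: 0.0511
t: 18.68
tool_pos: [0.5921, 0.385, 0.0709]
orientation: [-1.565, -0.016, -0.025]
force: [1.1, -0.3, 4.1]
opening: 0.0277
```

```bash
python3 -m inch '[[1,0,0,0.04,0],[1,0,0,0.1,0],[1,0.005,-0.04,0.14,0],[1,0.01,-0.1,0.14,0],[1,0.018,-0.16,0.14,0],[1,0.018,-0.22,0.14,0],[1,0.018,-0.28,0.14,0],[1,0.018,-0.326,0.14,0]]' && python3 -m inch '[[1,0,0,-0.01,0],[1,0,0,-0.06,0],[1,0,0,-0.09,0],[1,0,0,-0.11,0],[1,0,0,-0.12,0],[1,0,0,-0.12,0]]'
```

```text
t: 19.68
tool_pos: [0.6097, 0.0566, 0.211]
orientation: [-1.565, -0.015, -0.026]
force: [0.2, 0.2, -0.5]
opening: 0.0002
t: 20.42
tool_pos: [0.6097, 0.057, 0.0909]
orientation: [-1.565, -0.015, -0.025]
force: [-0.9, 0.2, -0.6]
opening: 0.0004
```

The opening reads 0, so the bottle slipped out of the grip. I'll rise and look.

```bash
python3 -m inch '[[1,0,0,0.06,0],[1,0,0,0.12,0],[1,-0.05,0.05,0.18,0],[1,-0.08,0.11,0.18,0],[1,-0.08,0.17,0.18,0],[1,-0.08,0.19,0.18,0],[1,-0.08,0.19,0.18,0]]'; python3 bt.py 7; python3 - <<'E'
from h import *
a=snap("scene")["img"]; b=cv2.imread("pics/w7.png")
cv2.imwrite("pics/c7.png",np.hstack([cv2.resize(a[100:310,220:500],(440,330)),cv2.resize(b,(440,330))])[:, :800] if 0 else cv2.resize(np.hstack([cv2.resize(a[100:310,220:500],(560,420)),b]),(800,300)))
E
```

```text
t: 21.3
tool_pos: [0.5295, 0.2502, 0.2731]
orientation: [-1.563, -0.021, -0.024]
force: [-0.8, 0.3, -0.3]
opening: 0.0007
{'t': 21.3, 'tool_pos': [0.5295, 0.2502, 0.2731], 'orientation': [-1.5634, -0.0211, -0.0243], 'force': [-0.7704, 0.3, -0.3474], 'opening': 0.0007, 'q': [0.3563, 0.0396, 1.4293, -0.0034, 1.6431, 0.3581]}
blue 751 [170.8 102.9] [154  88  35  28] base-plane centroid [0.4156 0.349  0.104 ] @.084 [0.4097 0.3507 0.084 ]
blue 540 [337.8 162.5] [328 149  21  29] base-plane centroid [0.6007 0.2839 0.104 ] @.084 [0.6049 0.282  0.084 ]
blue 568 [195.5 175.3] [182 163  29  27] base-plane centroid [0.4371 0.27   0.104 ] @.084 [0.4324 0.2674 0.084 ]
red 494 [271.3 169.7] [259 157  25  26] base-plane centroid [0.5241 0.276  0.104 ] @.084 [0.5242 0.2737 0.084 ]
```

View pics/c7.png

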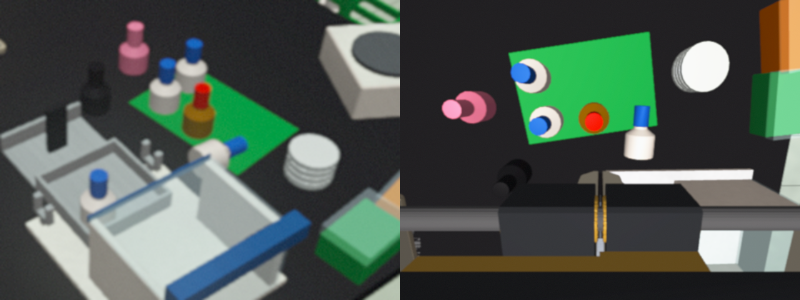

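The picture shows bottle C on its side at the mat's front edge: cap (338,162), foot (336,221), lying along world y with the cap toward +y. D stands in the tray, and A, B and amber are still upright. I'll measure C's axis for a re-grasp at the cap.

```bash
python3 - <<'E'
from h import *
c=snap("wrist")
b=[b for b in blobs(c,(105,120,50),(125,255,255),60) if abs(b[1][0]-338)<15][0]
ys,xs=np.nonzero(b[3]); P=cast(c,np.c_[xs,ys],.03)[:,:2].astype(np.float32)*1000
print(cv2.minAreaRect(P)); 
# body: white-ish pixels around
hsv=cv2.cvtColor(c["img"],cv2.COLOR_BGR2HSV)
for z in(.03,.05): print(z,cast(c,[[338,149],[338,162],[338,177],[336,200],[336,221]],z)[:,:2].round(3).tolist())
print(hsv[180:226:4,336].tolist())
print(hsv[205,305:365:4].tolist())
s=snap("side"); 
for a,ce,bb,m in blobs(s,(105,120,50),(125,255,255),30): print(a,ce,bb,cast(s,ce,.03)[0].round(3))
cv2.imwrite("pics/c8.png",np.hstack([cv2.resize(c["img"][130:240,270:400],(390,330)),cv2.resize(s["img"][130:260,200:360],(406,330))]))
E
```

```text
((618.9730224609375, 276.802978515625), (38.67380142211914, 26.506864547729492), 88.00997924804688)
0.03 [[0.616, 0.292], [0.617, 0.274], [0.618, 0.253], [0.616, 0.221], [0.617, 0.19]]
0.05 [[0.612, 0.293], [0.613, 0.276], [0.613, 0.256], [0.612, 0.225], [0.613, 0.195]]
[[19, 24, 226], [18, 22, 228], [17, 15, 242], [120, 1, 250], [120, 2, 251], [105, 2, 251], [105, 2, 251], [105, 2, 251], [105, 2, 251], [90, 1, 250], [30, 1, 227], [135, 15, 33]]
[[150, 8, 34], [130, 22, 35], [120, 15, 35], [13, 29, 161], [15, 25, 223], [15, 17, 242], [18, 10, 248], [30, 1, 249], [105, 2, 251], [30, 1, 249], [21, 7, 249], [16, 13, 246], [16, 21, 232], [15, 28, 129], [135, 16, 32]]
272 [232.1 168.1] [224 156  17  26] [0.416 0.443 0.03 ]
801 [419.  183.6] [394 158  47  50] [1.006 0.253 0.03 ]
61 [340.6 195. ] [331 174  19  40] [0.745 0.206 0.03 ]
212 [307.6 214.4] [302 205  12  20] [0.63  0.104 0.03 ]
3929 [505.3 367. ] [466 334  88  85] [ 0.881 -0.414  0.03 ]
```

View pics/c8.png

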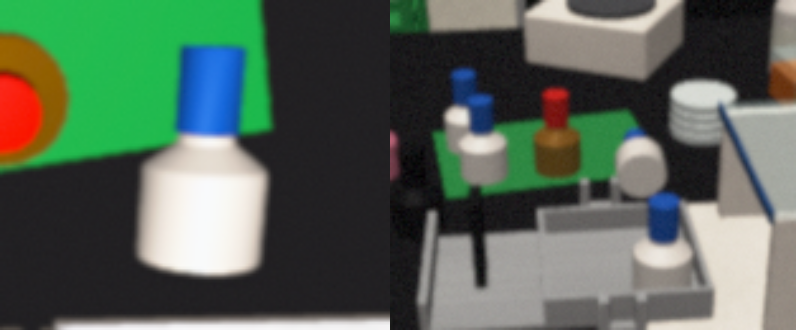

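C lies with its cap at (0.618, 0.275) and foot at y ≈ 0.19. I'll pinch the cap lightly and lift straight up so it pivots under its own weight to hang upright. I keep the TCP at 0.023 so the gripper body clears the amber cap.

```bash
python3 -m inch '[[-0.1,0.05,0.01,0,0],[-0.1,0.088,0.021,-0.05,0],[-0.1,0.088,0.021,-0.1,0],[-0.1,0.088,0.021,-0.15,0],[-0.1,0.088,0.021,-0.19,0],[-0.1,0.088,0.021,-0.22,0],[-0.1,0.088,0.021,-0.24,0],[-0.1,0.088,0.021,-0.25,0]]' 8 && python3 -m inch '[[-0.1,0,0,-0.001,0],[1,0,0,-0.001,0],[1,0,0,-0.001,0],[1,0,0,-0.001,0],[1,0,0,-0.001,0],[1,0,0,-0.001,0]]'
```

```text
t: 22.5
tool_pos: [0.6182, 0.2661, 0.0207]
orientation: [-1.566, -0.014, -0.027]
force: [-0.9, 0.6, -0.5]
opening: 0.0512
t: 23.25
tool_pos: [0.6183, 0.2661, 0.0199]
orientation: [-1.566, -0.014, -0.027]
force: [0.2, 0.0, -0.6]
opening: 0.006
```

The fingers closed to 6 mm without holding the cap. Looking.

```bash
python3 - <<'E'
from h import *
c=snap("wrist","w9.png"); s=snap("side"); d=snap("scene")
cv2.imwrite("pics/c9.png",np.hstack([cv2.resize(c["img"],(400,300)),cv2.resize(d["img"][130:230,320:450],(390,300))]))
E
```

```text
(no output)
```

View pics/c9.png

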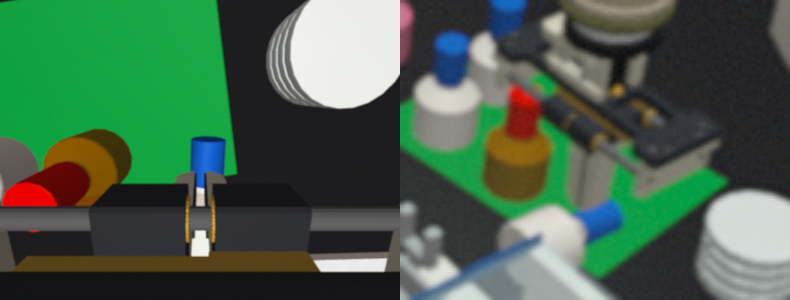

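```bash
python3 -m inch '[[-0.1,0,0,0,0],[-0.1,0,0,0,0],[-0.1,0,0,0,0],[-0.1,0,0,0.05,0],[-0.1,0,-0.02,0.1,0],[-0.1,0,-0.04,0.15,0],[-0.1,0,-0.05,0.17,0],[-0.1,0,-0.05,0.17,0]]'; python3 - <<'E'
from h import *
st();c=snap("wrist","w10.png"); 
for a,ce,bb,m in blobs(c,(105,120,50),(125,255,255),60):
    ys,xs=np.nonzero(m); P=cast(c,np.c_[xs,ys],.03)[:,:2].astype(np.float32)*1000
    print(a,ce,bb,cv2.minAreaRect(P))
for a,ce,bb,m in blobs(c,(0,180,100),(6,255,255),60): print("red",ce,cast(c,ce,.1)[0].round(3))
cv2.imwrite("pics/c10.png",c["img"][0:300,150:450])
E
```

```text
t: 24.4
tool_pos: [0.6193, 0.2159, 0.1913]
orientation: [-1.565, -0.016, -0.03]
force: [0.8, -1.7, -1.7]
opening: 0.0513
{'t': 24.4, 'tool_pos': [0.6193, 0.2159, 0.1913], 'orientation': [-1.5649, -0.0156, -0.0303], 'force': [0.8075, -1.7407, -1.6743], 'opening': 0.0513, 'q': [0.2585, 0.2466, 1.35, -0.002, 1.5153, 0.268]}
2200 [30.9 52.8] [ 0 28 67 47] ((374.693603515625, 364.34051513671875), (39.00969314575195, 64.85753631591797), 77.81098937988281)
886 [278.7 137.7] [267 120  25  37] ((623.1449584960938, 276.7884216308594), (38.789451599121094, 26.310565948486328), 88.91024017333984)
1620 [ 71.8 151. ] [ 45 134  57  37] ((397.9680480957031, 263.0850830078125), (39.380577087402344, 59.87874984741211), 83.07421875)
red [168.7 142.6] [0.524 0.275 0.1  ]
```

View pics/c10.png

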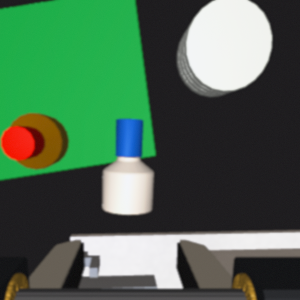

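The cap evidently rests low on the mat (its axis at about 0.019), so the tips slid over its top. I'll go lower but fully open and offset +25 mm in x: the gripper body then clears the amber bottle, and the left finger draws the cap to the centre.

```bash
python3 -m inch '[[-1,0.027,0.03,0,0],[-1,0.027,0.062,0,0],[-1,0.027,0.062,-0.04,0],[-1,0.027,0.062,-0.08,0],[-1,0.027,0.062,-0.12,0],[-1,0.027,0.062,-0.15,0],[-1,0.027,0.062,-0.17,0],[-1,0.027,0.062,-0.18,0]]' 10; python3 bt.py 11|tail -1
```

```text
t: 25.45
tool_pos: [0.6431, 0.2779, 0.0057]
orientation: [-1.567, -0.011, -0.024]
force: [-0.2, -0.3, -0.5]
opening: 0.0931
blue 3534 [246.3 253. ] [220 216  53  74] base-plane centroid [0.6298 0.3066 0.104 ] @.084 [0.6279 0.2987 0.084 ]
```

```bash
python3 -m inch '[[-0.3,0.002,0,0.002,0],[0,0.002,0,0.002,0],[0.2,0.002,0,0.002,0],[1,0.002,0,0.002,0],[1,0.002,0,0.002,0],[1,0.002,0,0.002,0],[1,0.002,0,0.002,0],[1,0.002,0,0.002,0]]' 10 
```

```text
t: 26.5
tool_pos: [0.6453, 0.2778, 0.0075]
orientation: [-1.567, -0.011, -0.024]
force: [0.2, -0.1, 1.4]
opening: 0.0178
```

```bash
python3 -m inch '[[1,0,0,0,0],[1,0,0,0,0]]'; python3 - <<'E'
from h import *
c=snap("wrist","w12.png"); d=snap("side")
cv2.imwrite("pics/c12.png",np.hstack([cv2.resize(c["img"],(400,300)),cv2.resize(d["img"][120:220,250:383],(399,300))]))
E
```

```text
t: 26.75
tool_pos: [0.6454, 0.2778, 0.0076]
orientation: [-1.567, -0.011, -0.024]
force: [-0.5, -0.4, -0.5]
opening: 0.0006
```

View pics/c12.png

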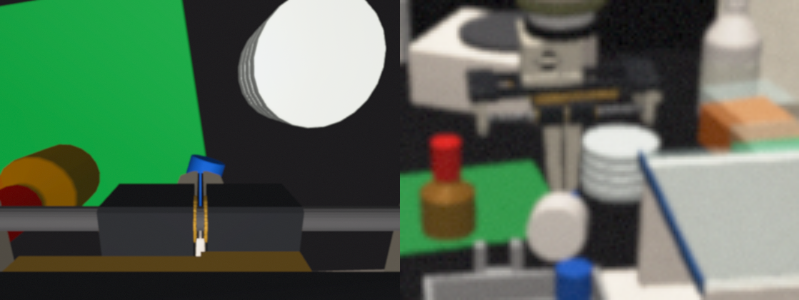

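```bash
cat > cap.py <<'E'
from h import *
def show(c,lo,hi,z,nm,amin=60):
    for a,ce,bb,m in blobs(c,lo,hi,amin):
        ys,xs=np.nonzero(m); P=cast(c,np.c_[xs,ys],z)[:,:2].astype(np.float32)*1000
        r=cv2.minAreaRect(P)
        if 540<r[0][0]<700 and 150<r[0][1]<330: print(nm,a,ce,bb,np.round(cv2.boxPoints(r)).tolist())
st()
for n in("wrist","scene"):
    c=snap(n)
    for z in(.02,.03): show(c,(105,120,50),(125,255,255),z,n+" blue z%.2f"%z)
    show(c,(0,0,150),(179,45,255),.03,n+" white",200)
    show(c,(0,180,100),(6,255,255),.09,n+" red")
E
python3 cap.py
```

```text
{'t': 26.85, 'tool_pos': [0.6453, 0.2778, 0.0075], 'orientation': [-1.5669, -0.0105, -0.0242], 'force': [-0.4123, -0.0714, 0.2806], 'opening': 0.0004, 'q': [0.3357, 0.5142, 1.3578, -0.004, 1.2474, 0.3457]}
wrist blue z0.02 1228 [285.5 235.3] [260 218  53  71] [[625.0, 253.0], [654.0, 246.0], [666.0, 291.0], [637.0, 298.0]]
wrist blue z0.03 1228 [285.5 235.3] [260 218  53  71] [[626.0, 258.0], [654.0, 251.0], [665.0, 294.0], [637.0, 301.0]]
wrist white 216 [279.6 344.9] [275 333  11  26] [[641.0, 205.0], [647.0, 204.0], [647.0, 223.0], [641.0, 223.0]]
scene blue z0.02 125 [391.9 211.6] [384 207  17  10] [[625.0, 274.0], [652.0, 256.0], [673.0, 287.0], [646.0, 305.0]]
scene blue z0.03 125 [391.9 211.6] [384 207  17  10] [[633.0, 266.0], [659.0, 248.0], [680.0, 278.0], [653.0, 296.0]]
```

```bash
python3 - <<'E'
from h import *
c=snap("wrist"); p=np.array(robot.read_state()["tool_pos"])
for dz in(0,.019,.04): print(dz,proj(c,p+[0,0,dz]).round())
s=snap("side"); a=snap("scene")
cv2.imwrite("pics/c13.png",np.vstack([np.hstack([cv2.resize(c["img"][190:370,190:370],(400,400),interpolation=cv2.INTER_CUBIC),cv2.resize(s["img"][150:220,290:360],(400,400),interpolation=cv2.INTER_CUBIC)]),np.hstack([cv2.resize(a["img"][190:240,350:450],(400,200),interpolation=cv2.INTER_CUBIC)]*2)]))
E
```

```text
0 [[280. 238.]]
0.019 [[281. 248.]]
0.04 [[282. 263.]]
```

View pics/c13.png

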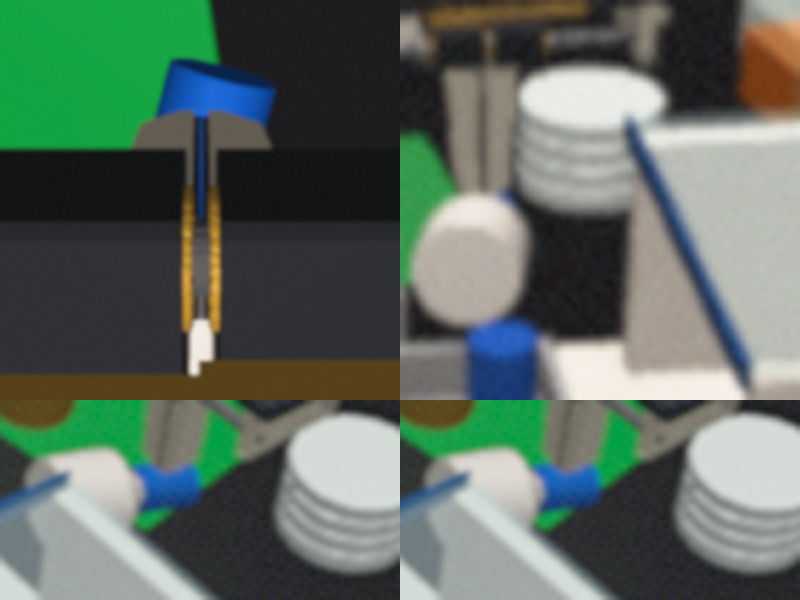

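Oddly, the cap (crop 220,85) lies right under the closed fingers at TCP height 0.0075. So the pads closed over it without gripping, after the left finger had drawn it to x = 0.645 with a -13° yaw. I'll open and retry, aligned with its axis.

```bash
python3 -m inch '[[0,0,0,0,0],[-0.3,0,0,0,0],[-0.3,0,0,0,0],[-0.3,0,0,0,0]]'; python3 cap.py; python3 -m inch '[[-0.3,0,0,0,-0.12],[-0.3,0,0,0,-0.22],[-0.3,0,0,0,-0.22]]'; python3 -m inch '[[0.3,0,0,0,0],[0.3,0,0,0,0],[0.3,0,0,0,0]]' 20;  python3 -m inch '[[0.6,0,0,0,0],[0.6,0,0,0,0]]'; python3 cap.py
```

```text
t: 27.6
tool_pos: [0.6453, 0.278, 0.0077]
orientation: [-1.567, -0.011, -0.024]
force: [0.2, 1.0, 1.5]
opening: 0.0361
{'t': 27.6, 'tool_pos': [0.6453, 0.278, 0.0077], 'orientation': [-1.5666, -0.0108, -0.0242], 'force': [0.2112, 0.9872, 1.4709], 'opening': 0.0361, 'q': [0.3359, 0.514, 1.3577, -0.0038, 1.2475, 0.3457]}
wrist blue z0.02 2726 [260.2 251.7] [233 218  49  72] [[616.0, 295.0], [617.0, 247.0], [646.0, 248.0], [644.0, 296.0]]
wrist blue z0.03 2726 [260.2 251.7] [233 218  49  72] [[617.0, 298.0], [618.0, 253.0], [646.0, 254.0], [644.0, 299.0]]
wrist white 2590 [264.7 340.9] [224 323  78  36] [[608.0, 205.0], [657.0, 204.0], [658.0, 230.0], [609.0, 231.0]]
scene blue z0.02 113 [387.8 205.5] [381 200  14  13] [[602.0, 280.0], [640.0, 264.0], [653.0, 293.0], [614.0, 309.0]]
scene blue z0.03 113 [387.8 205.5] [381 200  14  13] [[609.0, 272.0], [647.0, 256.0], [660.0, 284.0], [621.0, 300.0]]
t: 28.08
tool_pos: [0.6447, 0.2774, 0.0068]
orientation: [-1.563, 0.162, -0.196]
force: [0.4, 0.1, -0.1]
opening: 0.0604
t: 28.45
tool_pos: [0.6446, 0.2774, 0.0068]
orientation: [-1.563, 0.16
[... 257 characters left out ...]
95], 'force': [-0.5522, 1.0953, 1.1039], 'opening': 0.02, 'q': [0.3385, 0.5163, 1.3561, -0.009, 1.2498, 0.5685]}
wrist blue z0.02 2578 [280.2 257.4] [258 226  51  64] [[624.0, 252.0], [654.0, 245.0], [664.0, 286.0], [634.0, 293.0]]
wrist blue z0.03 2578 [280.2 257.4] [258 226  51  64] [[626.0, 257.0], [654.0, 250.0], [663.0, 289.0], [635.0, 296.0]]
wrist white 2085 [279.2 341.5] [247 323  65  36] [[607.0, 212.0], [647.0, 202.0], [653.0, 227.0], [613.0, 236.0]]
scene blue z0.02 108 [387.7 209.4] [381 203  16  13] [[610.0, 264.0], [646.0, 252.0], [659.0, 289.0], [623.0, 301.0]]
scene blue z0.03 108 [387.7 209.4] [381 203  16  13] [[618.0, 256.0], [653.0, 244.0], [666.0, 281.0], [630.0, 293.0]]
```

```bash
python3 -m inch '[[0.6,0,0,0.005,0],[0.6,0,0,0.01,0],[0.6,0,0,0.02,0],[0.6,0,0,0.03,0],[0.6,0,0,0.03,0]]'; python3 cap.py
```

```text
t: 29.42
tool_pos: [0.646, 0.278, 0.039]
orientation: [-1.561, 0.159, -0.197]
force: [0.7, 0.3, -0.5]
opening: 0.0183
{'t': 29.425, 'tool_pos': [0.646, 0.278, 0.039], 'orientation': [-1.5611, 0.1595, -0.1973], 'force': [0.7269, 0.3266, -0.4896], 'opening': 0.0183, 'q': [0.3385, 0.4835, 1.3379, -0.0089, 1.2976, 0.5681]}
wrist blue z0.02 2375 [278.4 245.8] [256 215  45  66] [[617.0, 246.0], [646.0, 236.0], [663.0, 284.0], [634.0, 294.0]]
wrist blue z0.03 2375 [278.4 245.8] [256 215  45  66] [[619.0, 251.0], [646.0, 241.0], [663.0, 287.0], [635.0, 296.0]]
wrist white 1800 [276.4 340.4] [249 322  55  37] [[601.0, 188.0], [640.0, 178.0], [647.0, 208.0], [608.0, 217.0]]
scene blue z0.02 123 [388.2 208.6] [381 204  15  11] [[613.0, 274.0], [643.0, 255.0], [662.0, 284.0], [631.0, 303.0]]
scene blue z0.03 123 [388.2 208.6] [381 204  15  11] [[620.0, 266.0], [650.0, 247.0], [668.0, 275.0], [638.0, 294.0]]
```

The views disagree: in the scene the fingers seem to end above the cap. I'll check the true tip height with the TCP marked in both fixed cameras.

```bash
python3 - <<'E'
from h import *
p=np.array(robot.read_state()["tool_pos"]); out=[]
for n in("scene","side"):
    c=snap(n); u,v=proj(c,p)[0]; print(n,u,v)
    im=c["img"]; x0,y0=int(u)-50,int(v)-60
    cr=cv2.resize(im[y0:y0+100,x0:x0+100],(400,400),interpolation=cv2.INTER_CUBIC)
    for dz,col in((0,(0,0,255)),(.05,(255,0,255))):
        q=(proj(c,p+[0,0,dz])[0]-[x0,y0]+.5)*4
        cv2.circle(cr,tuple(int(k) for k in q),3,col,-1)
    out.append(cr)
cv2.imwrite("pics/c14.png",np.hstack(out))
E
```

```text
scene 391.2712685460766 205.8941826740339
side 304.20974080702103 183.88089905637614
```

View pics/c14.png

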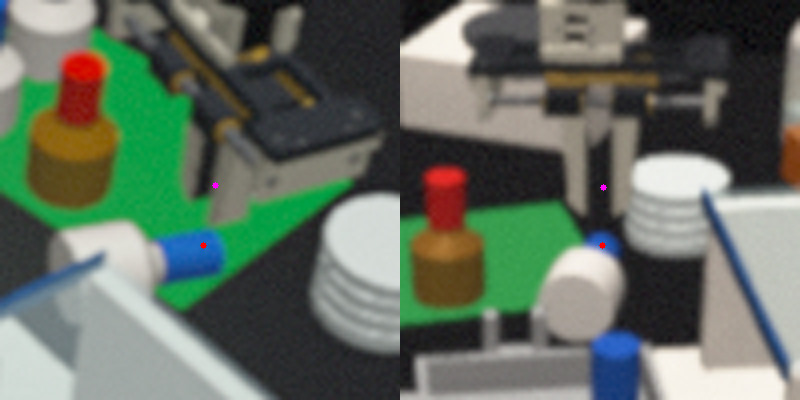

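```bash
python3 - <<'E'
from h import *
C={n:snap(n) for n in("scene","side")}
M=[]
for n,uv in(("scene",(393.5,197.1)),("side",(303.2,176.4))):
    c=C[n]; M.append((c["K"]@np.c_[c["R"],c["t"]],uv))
X=cv2.triangulatePoints(M[0][0],M[1][0],np.array(M[0][1]).reshape(2,1),np.array(M[1][1]).reshape(2,1)); print("tip tri",(X[:3]/X[3]).ravel().round(3))
p=np.array([.5994,.0001,.186])
for n in C:
    for dx in(-.0465-.0087,.0465+.0087): print(n,"start tips",proj(C[n],p+[dx,0,0]).round(1))
q=np.array([.4956,-.3174,.1527]); print("s3 tip",proj(C["side"],q).round(1),"grip top centre",proj(C["side"],q+[0,0,.033]).round(1))
out=[]
for f,(u,v) in(("scene0",(300,190)),("side0",(300,165)),("s3",(260,285))):
    out.append(cv2.resize(cv2.imread(f"pics/{f}.png")[v-45:v+45,u-45:u+45],(266,266),interpolation=cv2.INTER_CUBIC))
cv2.imwrite("pics/c15.png",np.hstack(out))
E
```

```text
tip tri [0.642 0.283 0.061]
scene start tips [[276.8 179.4]]
scene start tips [[306.7 207.9]]
side start tips [[278.6 181.5]]
side start tips [[325.9 179.1]]
s3 tip [[265.  286.3]] grip top centre [[264.3 270.5]]
```

View pics/c15.png

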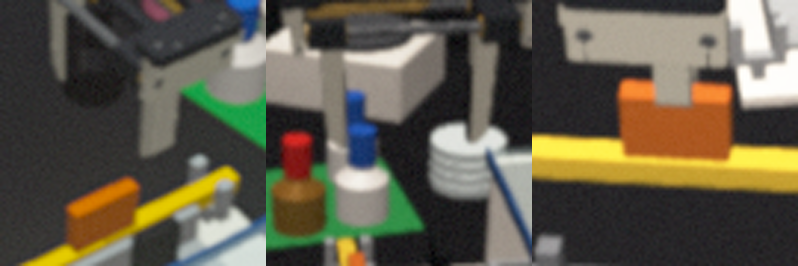

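That explains it. In all the views, from the start on, the real finger ends sit about 22 mm above the reported TCP. The grasps so far held only by the tips: the cap of C by about 10 mm, hence the slip. From now on I use true z = reported + 0.022. Retrying the cap grip lower.

```bash
python3 -m inch '[[-0.1,0,-0.005,0,0],[-0.1,0,-0.005,0,0],[-0.1,0,-0.005,0,0],[-0.1,0,-0.005,-0.015,0],[-0.1,0,-0.005,-0.03,0],[-0.1,0,-0.005,-0.04,0],[-0.1,0,-0.005,-0.045,0],[-0.1,0,-0.005,-0.045,0]]' 10 && python3 -m inch '[[1,0,0,0,0],[1,0,0,0,0],[1,0,0,0,0],[1,0,0,0,0],[1,0,0,0,0]]'
```

```text
t: 30.72
tool_pos: [0.644, 0.2723, -0.0093]
orientation: [-1.563, 0.163, -0.194]
force: [0.2, 0.0, 0.6]
opening: 0.0513
t: 31.35
tool_pos: [0.6443, 0.2726, -0.0089]
orientation: [-1.563, 0.162, -0.194]
force: [-1.1, 2.3, 1.6]
opening: 0.0313
```

Gripped at 31 mm. Lifting slowly so it swings upright.

```bash
python3 -m inch '[[1,0,0,0.01,0],[1,0,0,0.025,0],[1,0,0,0.04,0],[1,0,0,0.055,0],[1,0,0,0.07,0],[1,0,0,0.085,0],[1,0,0,0.095,0],[1,0,0,0.095,0]]' ; python3 - <<'E'
from h import *
st(); s=snap("side"); a=snap("scene"); p=np.array(robot.read_state()["tool_pos"])
out=[]
for c in(a,s):
    u,v=proj(c,p)[0].astype(int); out.append(cv2.resize(c["img"][v-50:v+50,u-50:u+50],(400,400),interpolation=cv2.INTER_CUBIC))
cv2.imwrite("pics/c16.png",np.hstack(out))
for n,c in(("scene",a),("side",s)):
    for x in blobs(c,(105,120,50),(125,255,255),20): 
        if abs(x[1]-proj(c,p)[0]).max()<40: print(n,x[0],x[1],x[2])
    for x in blobs(c,(0,0,120),(30,60,255),60): 
        if abs(x[1]-proj(c,p)[0]).max()<40: print(n,"white",x[0],x[1],x[2])
E
```

```text
t: 32.35
tool_pos: [0.645, 0.2729, 0.0874]
orientation: [-1.562, 0.161, -0.196]
force: [0.0, 0.2, -2.0]
opening: 0.0297
{'t': 32.35, 'tool_pos': [0.645, 0.2729, 0.0874], 'orientation': [-1.562, 0.161, -0.1956], 'force': [0.0206, 0.2219, -1.9815], 'opening': 0.0297, 'q': [0.3319, 0.4361, 1.3083, -0.0084, 1.3767, 0.5606]}
scene 113 [393.2 182.8] [389 173  10  20]
scene white 247 [414.9 173.4] [399 164  38  23]
scene white 447 [388.5 202.4] [377 189  25  26]
side 133 [304.1 160.8] [299 154  11  14]
side 57 [341.1 195.9] [332 177  18  37]
side white 1468 [282.2 143.9] [252 124  64  37]
side white 340 [305.  178.2] [295 169  21  20]
```

C hangs upright (side cap (304,161) directly over body (305,178)), with 2 N of weight. I'll tighten, raise and carry it to its slot.

```bash
python3 -m inch '[[1,0,0,0,0],[1,0,0,0.01,0],[1,0,0,0.03,0],[1,0,0,0.06,0],[1,0,0,0.09,0],[1,0,0,0.1,0],[1,0,-0.02,0.1,0.1],[1,-0.005,-0.05,0.1,0.2]]' 40 && python3 -m inch '[[1,-0.005,-0.03,0,0],[1,-0.01,-0.06,0,0],[1,-0.015,-0.09,0,0],[1,-0.02,-0.12,0,0],[1,-0.03,-0.15,0,0],[1,-0.033,-0.165,0,0],[1,-0.033,-0.167,0,0]]'; python3 - <<'E'
from h import *
st()
for n in("scene","side"):
    c=snap(n); p=np.array(robot.read_state()["tool_pos"])
    print(n,"tcp px",proj(c,p).round(1))
    for x in blobs(c,(105,120,50),(125,255,255),20):
        if x[0]<500: print(n,x[0],x[1],x[2],"@.098",cast(c,x[1],.098)[0].round(4))
E
```

```text
t: 33.45
tool_pos: [0.6388, 0.2227, 0.1855]
orientation: [-1.568, 0.002, -0.033]
force: [-0.6, -0.6, -2.1]
opening: 0.0293
t: 34.33
tool_pos: [0.6058, 0.0551, 0.1856]
orientation: [-1.568, 0.003, -0.034]
force: [0.4, -0.1, -2.6]
opening: 0.0288
{'t': 34.325, 'tool_pos': [0.6058, 0.0551, 0.1856], 'orientation': [-1.5681, 0.0033, -0.0341], 'force': [0.3811, -0.1057, -2.6103], 'opening': 0.0288, 'q': [0.005, 0.1316, 1.4897, 0.0022, 1.5006, 0.0287]}
scene tcp px [[313.8 185.5]]
scene 148 [355.9 132.3] [349 126  14  15] @.098 [0.4175 0.3482 0.098 ]
scene 163 [312.9 175.5] [308 164  14  22] @.098 [0.4972 0.1409 0.098 ]
scene 59 [352.1 214.6] [341 209  25  13] @.098 [0.6585 0.1312 0.098 ]
scene 190 [288.6 227.6] [283 219  12  19] @.098 [ 0.6106 -0.0131  0.098 ]
side tcp px [[301.9 170.3]]
side 206 [301.6 159.3] [295 151  14  17] @.098 [0.6431 0.3311 0.098 ]
side 272 [232.1 168.1] [223 156  18  26] @.098 [0.4243 0.2885 0.098 ]
side 58 [341.1 196.1] [332 177  18  37] @.098 [0.7128 0.0746 0.098 ]
side 222 [307.4 214.1] [301 205  13  20] @.098 [ 0.6121 -0.0067  0.098 ]
```

```bash
python3 -m inch '[[1,0.003,0.003,-0.03,0],[1,0.003,0.003,-0.06,0],[1,0.003,0.003,-0.085,0],[1,0.003,0.003,-0.1,0],[1,0.003,0.003,-0.11,0],[1,0.003,0.003,-0.116,0],[1,0.003,0.003,-0.116,0]]'; python3 -m inch '[[1,0,0,-0.003,0],[1,0,0,-0.003,0]]';python3 -m inch '[[1,0,0,-0.003,0],[1,0,0,-0.003,0]]'; python3 -m inch '[[1,0,0,-0.003,0],[1,0,0,-0.003,0]]'
```

```text
t: 35.3
tool_pos: [0.6123, 0.0593, 0.0734]
orientation: [-1.568, -0.003, -0.039]
force: [-0.3, -0.5, 8.1]
opening: 0.0291
t: 35.55
tool_pos: [0.6147, 0.0594, 0.0734]
orientation: [-1.568, -0.007, -0.043]
force: [-1.1, -0.3, 6.9]
opening: 0.0292
t: 35.8
tool_pos: [0.617, 0.0594, 0.0735]
orientation: [-1.568, -0.011, -0.046]
force: [-1.1, -0.9, 6.2]
opening: 0.029
t: 36.05
tool_pos: [0.6192, 0.0594, 0.0735]
orientation: [-1.568, -0.015, -0.05]
force: [-1.1, -1.0, 6.8]
opening: 0.0289
```

```bash
python3 -m inch '[[1,0,0,0.003,0],[1,-0.006,-0.001,0.004,0.03],[1,-0.01,-0.001,0.004,0.05],[1,-0.01,-0.001,0.001,0.05],[1,-0.01,-0.001,0.001,0.05]]' 12; python3 - <<'E'
from h import *
c=snap("side"); a=snap("scene"); p=np.array(robot.read_state()["tool_pos"])
cv2.imwrite("pics/c17.png",np.hstack([cv2.resize(k["img"][v-50:v+50,u-50:u+50],(400,400),interpolation=cv2.INTER_CUBIC) for k in(a,c) for u,v in[proj(k,p+[0,-.03,-.0])[0].astype(int)]]))
E
```

```text
t: 36.67
tool_pos: [0.6087, 0.0584, 0.0737]
orientation: [-1.566, -0.053, -0.01]
force: [-0.7, -1.1, -2.9]
opening: 0.0297
```

View pics/c17.png

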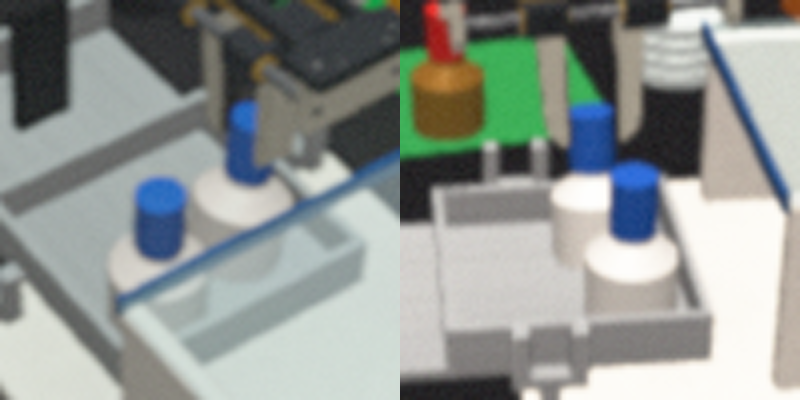

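C stands upright beside D in the tray (scene crop caps at (160,215), (245,140)). I'll release and go look at A and B.

```bash
python3 -m inch '[[1,0,0,-0.003,0],[0.2,0,0,-0.003,0],[-0.1,0,0,-0.003,0],[-0.1,0,0,-0.003,0],[-0.1,0,0,-0.003,0],[-0.1,0,0,0.03,0],[-0.1,0,0,0.08,0],[-0.1,0,0,0.13,0]]' && python3 -m inch '[[-0.1,-0.03,0.04,0.01,0],[-0.1,-0.08,0.08,0.01,0],[-0.1,-0.13,0.12,0.01,0],[-0.1,-0.165,0.15,0.01,0],[-0.1,-0.175,0.15,0.01,0],[-0.1,-0.175,0.15,0.01,0]]'; sed -i 's/541/541/' bt.py; python3 bt.py 18; python3 - <<'E'
from h import *
for n in("scene","side"):
    c=snap(n)
    for x in blobs(c,(105,120,50),(125,255,255),20):
        if x[0]<400: print(n,x[0],x[1],x[2],"mat",cast(c,x[1],.084)[0].round(4),"tray",cast(c,x[1],.098)[0].round(4))
E
```

```text
t: 37.78
tool_pos: [0.6086, 0.0585, 0.2052]
orientation: [-1.566, -0.053, -0.01]
force: [-0.1, 0.2, 0.0]
opening: 0.0512
t: 38.52
tool_pos: [0.4337, 0.2083, 0.2155]
orientation: [-1.567, -0.054, -0.01]
force: [0.4, -1.3, 0.2]
opening: 0.0516
{'t': 38.525, 'tool_pos': [0.4337, 0.2083, 0.2155], 'orientation': [-1.5665, -0.0544, -0.01], 'force': [0.3685, -1.3214, 0.2144], 'opening': 0.0516, 'q': [0.3495, -0.2519, 1.8042, -0.0098, 1.5492, 0.3212]}
blue 1019 [256.7  47.6] [241  28  32  41] base-plane centroid [0.4135 0.3477 0.104 ] @.084 [0.4128 0.3523 0.084 ]
blue 684 [277.6 139.6] [264 125  29  30] base-plane centroid [0.4341 0.2686 0.104 ] @.084 [0.4348 0.2682 0.084 ]
red 875 [367.  135.1] [349 120  37  31] base-plane centroid [0.5195 0.2752 0.104 ] @.084 [0.5257 0.2751 0.084 ]
scene 199 [355.1 134.2] [349 126  14  18] mat [0.4089 0.3545 0.084 ] tray [0.423  0.3406 0.098 ]
scene 181 [336.2 148.1] [331 140  12  18] mat [0.4288 0.2716 0.084 ] tray [0.4426 0.2591 0.098 ]
scene 207 [310.9 216.6] [305 207  13  21] mat [0.5995 0.0583 0.084 ] tray [0.6106 0.0492 0.098 ]
scene 63 [351.8 214.8] [341 209  25  13] mat [0.6483 0.1406 0.084 ] tray [0.6586 0.1302 0.098 ]
scene 191 [291.5 230.6] [286 222  12  19] mat [ 0.611 -0.005  0.084] tray [ 0.6219 -0.0132  0.098 ]
side 273 [232.1 168.1] [224 156  17  26] mat [0.4225 0.3203 0.084 ] tray [0.4243 0.2885 0.098 ]
side 60 [340.7 195.2] [331 175  19  39] mat [0.7195 0.1053 0.084 ] tray [0.7129 0.0796 0.098 ]
side 388 [308.4 208.4] [298 194  21  31] mat [0.6224 0.0443 0.084 ] tray [0.6186 0.0203 0.098 ]
```

```bash
python3 -m inch '[[-0.1,0,0.04,0,0],[-0.1,0,0.06,-0.02,0],[-0.1,0,0.06,-0.06,0],[-0.1,0,0.06,-0.1,0],[-0.1,0,0.06,-0.13,0],[-0.1,0,0.06,-0.155,0],[-0.1,0,0.06,-0.167,0],[-0.1,0,0.06,-0.167,0]]' 40 && python3 -m inch '[[1,0,0,0,0],[1,0,0,0,0],[1,0,0,0,0],[1,0,0,0,0]]'
```

```text
t: 39.67
tool_pos: [0.4345, 0.2669, 0.0474]
orientation: [-1.568, -0.05, -0.011]
force: [-0.4, -0.2, 0.3]
opening: 0.0513
t: 40.17
tool_pos: [0.435, 0.2673, 0.0484]
orientation: [-1.567, -0.051, -0.012]
force: [-2.2, -0.8, 6.2]
opening: 0.0294
```

```bash
python3 -m inch '[[1,0,0,0.03,0],[1,0,0,0.08,0],[1,0,0,0.13,0],[1,0.01,-0.03,0.145,0],[1,0.03,-0.08,0.145,0],[1,0.05,-0.13,0.145,0],[1,0.07,-0.18,0.145,0],[1,0.09,-0.23,0.145,0]]' && python3 -m inch '[[1,0.01,-0.03,0,0],[1,0.014,-0.05,0,0],[1,0.014,-0.051,-0.03,0],[1,0.014,-0.051,-0.07,0],[1,0.014,-0.051,-0.1,0],[1,0.014,-0.051,-0.12,0],[1,0.014,-0.051,-0.125,0],[1,0.014,-0.051,-0.125,0]]'
```

```text
t: 41.18
tool_pos: [0.5252, 0.0357, 0.1932]
orientation: [-1.567, -0.051, -0.011]
force: [0.5, 0.7, -1.9]
opening: 0.0292
t: 42.18
tool_pos: [0.5461, -0.0162, 0.075]
orientation: [-1.569, -0.063, -0.022]
force: [5.4, -1.5, 23.7]
opening: 0.0357
```

Early contact (24 N at 0.075, and the opening spread). I'll lift off and check before going on.

```bash
python3 -m inch '[[1,-0.005,0,0.02,0],[1,-0.005,0,0.05,0],[1,-0.005,0,0.09,0],[1,-0.005,0,0.1,0],[1,-0.005,0,0.1,0]]'; python3 - <<'E'
from h import *
st()
for n in("scene","side"):
    c=snap(n); p=np.array(robot.read_state()["tool_pos"]); print("tip",proj(c,p+[0,0,.022]).round(1))
    for x in blobs(c,(105,120,50),(125,255,255),20):
        if x[0]<500: print(n,x[0],x[1],x[2],"mat",cast(c,x[1],.084)[0].round(4),"tray",cast(c,x[1],.098)[0].round(4))
# tray lines in wrist: gradient profile along x at several y, cast at wall-top z .046
c=snap("wrist","w19.png"); 
print("wrist blue")
for x in blobs(c,(105,120,50),(125,255,255),60): print(x[0],x[1],x[2],cast(c,x[1],.1)[0].round(3))
E
```

```text
t: 42.8
tool_pos: [0.5412, -0.0162, 0.1746]
orientation: [-1.569, -0.063, -0.023]
force: [-0.3, -0.1, -3.5]
opening: 0.0301
{'t': 42.8, 'tool_pos': [0.5412, -0.0162, 0.1746], 'orientation': [-1.5689, -0.0628, -0.0228], 'force': [-0.3422, -0.1096, -3.5195], 'opening': 0.0301, 'q': [-0.1317, -0.083, 1.7287, 0.0093, 1.4421, -0.1581]}
tip [[269.7 177.9]]
scene 197 [355.1 134.3] [349 126  14  18] mat [0.4093 0.3542 0.084 ] tray [0.4234 0.3403 0.098 ]
scene 153 [266.8 172. ] [263 161  13  22] mat [0.4078 0.0632 0.084 ] tray [0.4219 0.054  0.098 ]
scene 209 [308. 214.] [302 205  14  20] mat [0.5888 0.058  0.084 ] tray [0.6001 0.0488 0.098 ]
scene 62 [352.1 214.5] [341 209  23  13] mat [0.6479 0.1419 0.084 ] tray [0.6582 0.1314 0.098 ]
scene 189 [288.5 227.7] [283 219  12  19] mat [ 0.5997 -0.0053  0.084 ] tray [ 0.6108 -0.0135  0.098 ]
tip [[277.2 181.3]]
side 152 [228.8 163.2] [223 156  12  15] mat [0.411  0.3604 0.084 ] tray [0.4131 0.3275 0.098 ]
side 250 [276.3 173.9] [269 164  14  22] mat [0.5569 0.2612 0.084 ] tray [0.5549 0.2312 0.098 ]
side 60 [341.2 196.1] [332 177  18  37] mat [0.7197 0.1001 0.084 ] tray [0.7131 0.0745 0.098 ]
side 378 [304.2 209.2] [294 195  21  30] mat [0.6113 0.0414 0.084 ] tray [0.6077 0.0175 0.098 ]
wrist blue
3748 [492.3 129.2] [461   0  64 275] [0.723 0.058 0.1  ]
1304 [353.6 139.1] [331 121  46  37] [0.604 0.047 0.1  ]
1252 [358.6 210.7] [338 191  42  41] [ 0.613 -0.015  0.1  ]
3280 [280.2 260.8] [248 225  63  65] [ 0.545 -0.063  0.1  ]
```

Comparing the caps before and after (both moved by 11 mm in x), the tray itself had been nudged 11 mm inwards when I set C down. B then landed on the front wall and pushed the tray back to its stop. B is still held. I'll retry the lowering at x = 0.539.

```bash
python3 -m inch '[[1,-0.002,0.003,-0.02,0],[1,-0.002,0.003,-0.05,0],[1,-0.002,0.003,-0.08,0],[1,-0.002,0.003,-0.1,0],[1,-0.002,0.003,-0.106,0],[1,-0.002,0.003,-0.106,0]]'; python3 -m inch '[[1,0,0,-0.005,0],[1,0,0,-0.005,0]]'
```

```text
t: 43.7
tool_pos: [0.5373, -0.013, 0.066]
orientation: [-1.568, -0.059, -0.019]
force: [-0.2, -0.2, -1.3]
opening: 0.0298
t: 43.95
tool_pos: [0.5397, -0.0133, 0.0631]
orientation: [-1.569, -0.063, -0.023]
force: [3.3, 0.3, 3.9]
opening: 0.0295
```

```bash
python3 -m inch '[[0.2,0,0,0,0],[-0.1,0,0,0,0],[-0.1,0,0,0,0],[-0.1,0,0,0,0],[-0.1,0,0,0.05,0],[-0.1,0,0,0.1,0],[-0.1,-0.02,0.04,0.14,0],[-0.1,-0.05,0.1,0.15,0]]' && python3 -m inch '[[-0.1,-0.02,0.05,0,0],[-0.1,-0.05,0.1,0,0],[-0.1,-0.07,0.15,0,0],[-0.1,-0.077,0.19,0,0],[-0.1,-0.077,0.198,0,0],[-0.1,-0.077,0.198,0,0]]'; python3 bt.py 20; python3 - <<'E'
from h import *
c=snap("scene")
for x in blobs(c,(105,120,50),(125,255,255),20):
        if x[0]<500: print(x[0],x[1],x[2],"mat",cast(c,x[1],.084)[0].round(4),"tray",cast(c,x[1],.098)[0].round(4))
E
```

```text
t: 44.95
tool_pos: [0.4936, 0.0822, 0.2161]
orientation: [-1.569, -0.065, -0.029]
force: [-0.1, 0.5, 0.0]
opening: 0.0512
t: 45.7
tool_pos: [0.4166, 0.28, 0.2158]
orientation: [-1.569, -0.065, -0.028]
force: [0.3, -0.1, -0.6]
opening: 0.0513
{'t': 45.7, 'tool_pos': [0.4166, 0.28, 0.2158], 'orientation': [-1.5693, -0.0654, -0.0283], 'force': [0.2862, -0.0806, -0.5847], 'opening': 0.0513, 'q': [0.5124, -0.2055, 1.7649, -0.0278, 1.5294, 0.4892]}
red 876 [373.6 204.6] [356 188  36  34] base-plane centroid [0.5185 0.2777 0.104 ] @.084 [0.5259 0.2732 0.084 ]
199 [355.2 134.3] [349 126  14  18] mat [0.4094 0.3544 0.084 ] tray [0.4235 0.3406 0.098 ]
186 [271.9 210. ] [267 201  11  19] mat [ 0.5304 -0.004   0.084 ] tray [ 0.5426 -0.0121  0.098 ]
207 [308.  213.9] [302 205  14  20] mat [0.5886 0.0582 0.084 ] tray [0.5998 0.049  0.098 ]
63 [352.  214.7] [341 209  25  13] mat [0.6483 0.1412 0.084 ] tray [0.6586 0.1308 0.098 ]
184 [288.7 227.8] [284 219  11  19] mat [ 0.6002 -0.0052  0.084 ] tray [ 0.6113 -0.0133  0.098 ]
```

```bash
python3 - <<'E'
from h import *
c=snap("wrist","w21.png"); hsv=cv2.cvtColor(c["img"],cv2.COLOR_BGR2HSV)
p=proj(c,[.413,.35,.1])[0]; print(p)
u,v=p.astype(int)
for x in blobs(c,(95,80,30),(130,255,255),20): print(x[:3])
print(hsv[max(v-40,0):v+60:12,u].tolist())
for x in blobs(c,(0,0,120),(179,60,255),300): print("white",x[:3],cast(c,x[1],.03)[0].round(3))
s=snap("side")
for x in blobs(s,(105,120,50),(125,255,255),20): print(x[:3])
E
```

```text
[270.40281864 127.68571808]
(np.int32(722), array([270.6, 127.3]), array([256, 112,  30,  31], dtype=int32))
(np.int32(28), array([539.2, 349.2]), array([537, 346,   5,   8], dtype=int32))
[[69, 179, 246], [69, 172, 246], [131, 8, 251], [102, 178, 255], [103, 181, 255], [20, 3, 254], [69, 187, 244], [69, 191, 242], [70, 195, 241]]
white (np.int32(5568), array([520.4, 121.1]), array([474,  82,  86,  77], dtype=int32)) [0.718 0.365 0.03 ]
white (np.int32(1482), array([267.8, 127.3]), array([243, 101,  53,  54], dtype=int32)) [0.412 0.351 0.03 ]
white (np.int32(658), array([153. , 182.2]), array([139, 168,  29,  29], dtype=int32)) [0.277 0.285 0.03 ]
white (np.int32(1373), array([204.6, 265.9]), array([180, 240,  51,  48], dtype=int32)) [0.333 0.177 0.03 ]
white (np.int32(1425), array([356.2, 266.2]), array([330, 240,  54,  48], dtype=int32)) [0.531 0.176 0.03 ]
white (np.int32(656), array([541.3, 276.7]), array([514, 269,  46,  20], dtype=int32)) [0.793 0.159 0.03 ]
white (np.int32(1723), array([ 11. , 344.8]), array([  0, 297,  31,  84], dtype=int32)) [0.078 0.067 0.03 ]
white (np.int32(11355), array([286.1, 324.6]), array([163, 297, 235,  62], dtype=int32)) [0.44 0.09 0.03]
white (np.int32(1042), array([551.4, 333.5]), array([539, 298,  21,  72], dtype=int32)) [0.83  0.069 0.03 ]
(np.int32(144), array([228.9, 163.2]), array([224, 156,  11,  15], dtype=int32))
(np.int32(803), array([419.1, 183.7]), array([394, 158,  48,  51], dtype=int32))
(np.int32(57), array([340.9, 195.6]), array([332, 177,  18,  37], dtype=int32))
(np.int32(377), array([304.1, 209.1]), array([294, 195,  20,  30], dtype=int32))
(np.int32(208), array([279. , 215.9]), array([272, 206,  13,  21], dtype=int32))
(np.int32(3918), array([505.2, 367. ]), array([466, 334,  89,  84], dtype=int32))
```

A is there at (0.413, 0.350); glare had only shifted its hue. Gripping it.

```bash
python3 -m inch '[[-0.1,-0.0035,0.04,0,0],[-0.1,-0.0035,0.07,-0.02,0],[-0.1,-0.0035,0.071,-0.06,0],[-0.1,-0.0035,0.071,-0.1,0],[-0.1,-0.0035,0.071,-0.13,0],[-0.1,-0.0035,0.071,-0.155,0],[-0.1,-0.0035,0.071,-0.168,0],[-0.1,-0.0035,0.071,-0.168,0]]' 40 && python3 -m inch '[[1,0,0,0,0],[1,0,0,0,0],[1,0,0,0,0],[1,0,0,0,0]]'
```

```text
t: 46.9
tool_pos: [0.4134, 0.3491, 0.0474]
orientation: [-1.57, -0.062, -0.03]
force: [0.1, -0.0, 0.9]
opening: 0.0509
t: 47.4
tool_pos: [0.4139, 0.3497, 0.0486]
orientation: [-1.569, -0.063, -0.031]
force: [-2.1, -0.5, 6.2]
opening: 0.0295
```

```bash
python3 -m inch '[[1,0,0,0.03,0],[1,0,0,0.08,0],[1,0,0,0.13,0],[1,0.01,-0.03,0.145,0],[1,0.03,-0.08,0.145,0],[1,0.05,-0.13,0.145,0],[1,0.07,-0.18,0.145,0],[1,0.09,-0.23,0.145,0]]' && python3 -m inch '[[1,0.02,-0.04,0,0],[1,0.031,-0.06,0,0],[1,0.031,-0.061,-0.02,0],[1,0.031,-0.061,-0.05,0],[1,0.031,-0.061,-0.08,0],[1,0.031,-0.061,-0.1,0],[1,0.031,-0.061,-0.105,0]]'; python3 - <<'E'
from h import *
st(); c=snap("scene")
for x in blobs(c,(100,110,50),(125,255,255),20):
        if x[0]<500: print(x[0],x[1],x[2],"tray",cast(c,x[1],.098)[0].round(4))
E
```

```text
t: 48.4
tool_pos: [0.504, 0.1182, 0.1935]
orientation: [-1.569, -0.063, -0.031]
force: [0.8, 0.2, -2.1]
opening: 0.0291
t: 49.28
tool_pos: [0.5324, 0.0582, 0.0854]
orientation: [-1.569, -0.06, -0.026]
force: [0.6, -0.4, -2.8]
opening: 0.0293
{'t': 49.275, 'tool_pos': [0.5324, 0.0582, 0.0854], 'orientation': [-1.5686, -0.0601, -0.0263], 'force': [0.5574, -0.435, -2.8111], 'opening': 0.0293, 'q': [0.0118, -0.0317, 1.846, 0.0017, 1.2723, -0.0102]}
137 [291.7 187.2] [288 177  10  21] tray [0.5034 0.072  0.098 ]
189 [271.9 210. ] [266 201  12  19] tray [ 0.5426 -0.0121  0.098 ]
212 [308.1 213.9] [302 204  14  21] tray [0.5999 0.0492 0.098 ]
76 [352.2 214.7] [340 209  27  14] tray [0.6589 0.1312 0.098 ]
191 [288.7 227.5] [284 218  11  20] tray [ 0.6105 -0.0127  0.098 ]
137 [200.7 415.5] [187 409  26  11] tray [ 0.8826 -0.3832  0.098 ]
```

```bash
python3 -m inch '[[1,0.004,0,-0.005,0],[1,0.004,0,-0.01,0],[1,0.004,0,-0.016,0],[1,0.004,0,-0.021,0],[1,0.004,0,-0.022,0]]' && python3 -m inch '[[0.2,0,0,0,0],[-0.1,0,0,0,0],[-0.1,0,0,0,0],[-0.1,0,0,0,0],[-0.1,0,0,0.04,0],[-0.1,0,0,0.09,0],[-0.1,-0.01,0,0.13,0],[-0.1,-0.05,-0.02,0.15,0]]'; python3 - <<'E'
from h import *
st(); 
for n in("scene","side"):
  c=snap(n)
  for x in blobs(c,(100,110,50),(125,255,255),20):
        if x[0]<500: print(x[0],x[1],x[2],"tray",cast(c,x[1],.098)[0].round(4))
c=snap("wrist","w22.png"); hsv=cv2.cvtColor(c["img"],cv2.COLOR_BGR2HSV)
for x in blobs(c,(95,110,50),(125,255,255),60): print("w",x[:3],cast(c,x[1],.112)[0].round(3))
print("handle @",proj(c,[.435,.0217,.115]).round(), [int(k) for k in hsv[int(proj(c,[.435,.0217,.115])[0,1])-30:int(proj(c,[.435,.0217,.115])[0,1])+30:6,int(proj(c,[.435,.0217,.115])[0,0]),2]])
E
```

```text
t: 49.95
tool_pos: [0.5367, 0.058, 0.0635]
orientation: [-1.569, -0.06, -0.027]
force: [0.4, 0.2, -2.4]
opening: 0.0298
t: 50.95
tool_pos: [0.4881, 0.0384, 0.2166]
orientation: [-1.569, -0.065, -0.029]
force: [-0.0, -0.2, 0.7]
opening: 0.0509
{'t': 50.95, 'tool_pos': [0.4881, 0.0384, 0.2166], 'orientation': [-1.5685, -0.0647, -0.0288], 'force': [-0.0364, -0.1547, 0.6729], 'opening': 0.0509, 'q': [-0.0298, -0.2522, 1.803, 0.0042, 1.5313, -0.0527]}
223 [295.2 195.3] [288 186  15  21] tray [0.5318 0.0619 0.098 ]
189 [271.9 210. ] [266 201  12  19] tray [ 0.5426 -0.0121  0.098 ]
209 [308.2 214.1] [303 204  13  21] tray [0.6006 0.049  0.098 ]
77 [352.3 214.6] [340 209  27  14] tray [0.6588 0.1316 0.098 ]
194 [288.7 227.5] [284 218  11  21] tray [ 0.6105 -0.0127  0.098 ]
20 [323.4 230.1] [316 227  15   8] tray [0.6605 0.0463 0.098 ]
145 [201.  415.6] [187 409  26  11] tray [ 0.883  -0.3828  0.098 ]
68 [340.7 195.1] [330 173  21  41] tray [0.713  0.0801 0.098 ]
376 [276.5 209.4] [268 193  17  34] tray [0.5396 0.0241 0.098 ]
391 [304.1 209. ] [294 195  21  30] tray [0.6076 0.0185 0.098 ]
w (np.int32(1814), array([504.5, 174.6]), array([484,  97,  42, 163], dtype=int32)) [0.716 0.067 0.112]
w (np.int32(846), array([324.1, 180.5]), array([307, 165,  35,  33], dtype=int32)) [0.535 0.059 0.112]
w (np.int32(991), array([387.1, 192.3]), array([367, 177,  40,  33], dtype=int32)) [0.599 0.048 0.112]
w (np.int32(517), array([321.6, 244.9]), array([312, 229,  24,  37], dtype=int32)) [ 0.536 -0.007  0.112]
w (np.int32(812), array([389.1, 245.7]), array([371, 230,  39,  31], dtype=int32)) [ 0.607 -0.008  0.112]
handle @ [[220. 218.]] [139, 12, 50, 50, 48, 46, 43, 40, 107, 108]
```

All four bottles stand in the tray, at (-41,38), (-35,-33), (25,27), (35,-33) mm about the floor centre. Now the handle again.

```bash
python3 -m inch '[[-0.1,-0.04,-0.01,0,0.03],[-0.1,-0.053,-0.017,-0.02,0.06],[-0.1,-0.053,-0.017,-0.06,0.06],[-0.1,-0.053,-0.017,-0.1,0.06],[-0.1,-0.053,-0.017,-0.13,0.06],[-0.1,-0.053,-0.017,-0.15,0.06],[-0.1,-0.053,-0.017,-0.155,0.06]]' 40 && python3 -m inch '[[1,0,0,0,0],[1,0,0,0,0],[1,0,0,0,0],[1,0,0,0,0],[1,0,0,0,0]]'
```

```text
t: 51.98
tool_pos: [0.4325, 0.0208, 0.0584]
orientation: [-1.566, -0.107, 0.02]
force: [-0.3, 0.3, 0.1]
opening: 0.0511
t: 52.6
tool_pos: [0.4371, 0.0209, 0.0599]
orientation: [-1.566, -0.114, 0.011]
force: [23.4, 3.1, -14.4]
opening: 0.0131
```

```bash
python3 - <<'E'
from h import *
st(); R=Rn.from_rotvec(robot.read_state()["orientation"]).as_matrix(); print(R.round(3))
for o in([-1.5685,-.0647,-.0288],[-1.564,-.014,-.008],[-1.569,-.063,-.031],[-1.569,-.06,-.027]): print(Rn.from_rotvec(o).as_matrix()[:,:2].T.round(3).tolist())
E
```

```text
{'t': 52.6, 'tool_pos': [0.4371, 0.0209, 0.0599], 'orientation': [-1.5656, -0.1141, 0.0111], 'force': [23.3823, 3.0846, -14.4305], 'opening': 0.0131, 'q': [-0.0804, -0.3065, 2.1375, 0.0122, 1.246, -0.1637]}
[[ 0.995  0.065 -0.08 ]
 [ 0.08   0.006  0.997]
 [ 0.066 -0.998  0.001]]
[[0.998, 0.023, 0.06], [0.059, 0.002, -0.998]]
[[1.0, 0.004, 0.014], [0.014, 0.007, -1.0]]
[[0.998, 0.02, 0.06], [0.06, 0.002, -0.998]]
[[0.998, 0.021, 0.055], [0.055, 0.002, -0.998]]
```

My turn had the wrong sign (yaw now +0.08), and the tool has picked up a 0.06 tilt from the contacts. I'll reopen, turn back and regrip. Gripping the plate should also square the tool.

```bash
python3 -m inch '[[0.3,0,0,0,0],[0.3,-0.002,0.001,0,-0.04],[0.3,-0.002,0.001,0,-0.08],[0.3,-0.002,0.001,0,-0.08]]'; python3 -m inch '[[1,0,0,0,0],[1,0,0,0,0],[1,0,0,0,0]]' 60; python3 -m inch '[[1,0,0,0,0],[1,0,0,0,0]]';python3 -m inch '[[1,0,0,0,0],[1,0,0,0,0]]'; python3 -c "
from h import *
print(Rn.from_rotvec(robot.read_state()['orientation']).as_matrix().round(3))"
```

```text
t: 53.1
tool_pos: [0.4352, 0.0219, 0.0603]
orientation: [-1.569, -0.052, -0.052]
force: [0.2, 0.3, 0.3]
opening: 0.0328
t: 53.48
tool_pos: [0.4374, 0.0218, 0.0608]
orientation: [-1.569, -0.056, -0.055]
force: [13.8, 0.3, -8.7]
opening: 0.0123
t: 53.72
tool_pos: [0.4374, 0.0218, 0.0607]
orientation: [-1.569, -0.056, -0.055]
force: [4.0, -0.8, -1.1]
opening: 0.0119
t: 53.98
tool_pos: [0.4374, 0.0218, 0.0607]
orientation: [-1.569, -0.056, -0.055]
force: [3.8, 1.0, -1.8]
opening: 0.0121
[[ 0.997  0.071 -0.001]
 [ 0.     0.001  1.   ]
 [ 0.071 -0.997  0.001]]
```

```bash
python3 -m inch '[[1,0.01,0,0,0],[1,0.025,0,0,0],[1,0.045,0,0,0],[1,0.065,0,0,0],[1,0.085,0,0,0],[1,0.105,0,0,0],[1,0.12,0,0,0],[1,0.13,0,0,0]]' && python3 -m inch '[[1,0.01,0,0,0],[1,0.025,0,0,0],[1,0.04,0,0,0],[1,0.055,0,0,0],[1,0.064,0,0,0],[1,0.07,0,0,0],[1,0.07,0,0,0]]'; python3 - <<'E'
from h import *
print(Rn.from_rotvec(robot.read_state()['orientation']).as_matrix()[:,1].round(3))
c=snap("scene")
for x in blobs(c,(95,60,40),(125,255,255),20):
    if x[0]<500: print(x[0],x[1],x[2],"tray",cast(c,x[1],.098)[0].round(4))
E
```

```text
t: 54.98
tool_pos: [0.5679, 0.022, 0.0608]
orientation: [-1.569, -0.055, -0.054]
force: [-2.2, 0.4, 5.8]
opening: 0.0123
t: 55.85
tool_pos: [0.6374, 0.0221, 0.0608]
orientation: [-1.569, -0.054, -0.053]
force: [-4.2, -0.6, 6.3]
opening: 0.0122
[ 0.068  0.001 -0.998]
427 [324.6 230. ] [281 208  86  46] tray [0.6618 0.0487 0.098 ]
236 [349.7 248.8] [344 239  13  21] tray [0.7365 0.0586 0.098 ]
260 [325.9 265. ] [319 255  15  22] tray [ 0.7435 -0.0119  0.098 ]
226 [200.9 414.8] [185 407  29  13] tray [ 0.8817 -0.3823  0.098 ]
```

```bash
python3 -m inch '[[1,0.004,0,0,0],[1,0.008,0,0,0],[1,0.008,0,0,0]]';  python3 - <<'E'
from h import *
print(Rn.from_rotvec(robot.read_state()['orientation']).as_matrix()[:,1].round(3))
c=snap("scene")
for x in blobs(c,(95,45,40),(125,255,255),20):
    if x[0]<500: print(x[0],x[1],x[2],"tray",cast(c,x[1],.098)[0].round(4))
E
```

```text
t: 56.28
tool_pos: [0.6368, 0.0221, 0.0605]
orientation: [-1.569, -0.041, -0.039]
force: [-47.8, -1.1, 38.1]
opening: 0.0118
[ 0.05   0.001 -0.999]
259 [349.6 248.8] [343 239  15  21] tray [0.7364 0.0584 0.098 ]
286 [325.7 265. ] [319 254  15  23] tray [ 0.7433 -0.0122  0.098 ]
246 [201.  414.5] [184 406  31  14] tray [ 0.8814 -0.3819  0.098 ]
```

The tray is against its home stop (48 N), with the bottles moved 200 mm with it. I'll release and rise.

```bash
python3 -m inch '[[1,0,0,0,0],[0.5,0,0,0,0],[-0.1,0,0,0,0],[-0.1,0,0,0,0],[-0.1,0,0,0.04,0],[-0.1,0,0,0.09,0],[-0.1,0,0,0.14,0],[-0.1,0,0,0.16,0]]' 35;  python3 - <<'E'
from h import *
print(Rn.from_rotvec(robot.read_state()['orientation']).as_matrix().round(3).tolist())
c=snap("wrist","w23.png"); s=robot.read_state(); hsv=cv2.cvtColor(c["img"],cv2.COLOR_BGR2HSV)
u,v=proj(c,[.634,.0217,.115])[0].astype(int); print("handle pred",u,v)
m=(hsv[...,2]<60)[v-4:v+5].sum(0)>5; xs=np.nonzero(m[u-40:u+40])[0]+u-40; print("dark cols",xs.min(),xs.max(),cast(c,[[xs.min(),v],[xs.max(),v]],.115).round(4)[:,0])
c=snap("scene"); 
m=np.any([b[3] for b in blobs(c,(22,180,100),(32,255,255),25)],axis=0); ys,xs=np.nonzero(m)
P=cast(c,np.c_[xs,ys],.036)[:,:2].astype(np.float32)*1000; print(cv2.minAreaRect(P))
for x in blobs(c,(0,180,100),(6,255,255),40): print("red",cast(c,x[1],.086)[0].round(3))
E
```

```text
t: 57.32
tool_pos: [0.6388, 0.022, 0.2248]
orientation: [-1.57, -0.046, -0.044]
force: [0.6, 0.6, 0.8]
opening: 0.0509
[[0.998, 0.057, -0.001], [0.001, 0.001, 1.0], [0.057, -0.998, 0.001]]
handle pred 269 202
dark cols 264 272 [0.629  0.6369]
((495.6197509765625, -318.41162109375), (20.334592819213867, 283.335693359375), 80.32084655761719)
red [0.528 0.272 0.086]
```

```bash
python3 -m inch '[[-0.1,-0.02,-0.04,0,-0.18],[-0.1,-0.04,-0.09,0,-0.36],[-0.1,-0.06,-0.14,0,-0.54],[-0.1,-0.08,-0.19,0,-0.72],[-0.1,-0.1,-0.24,0,-0.9],[-0.1,-0.12,-0.29,0,-1.08],[-0.1,-0.1425,-0.342,0,-1.26],[-0.1,-0.1425,-0.342,0,-1.44]]' && python3 -m inch '[[-0.1,0,0,0,-0.16],[-0.1,0,0,-0.03,-0.3],[-0.1,0,0,-0.06,-0.3],[-0.1,0,0,-0.07,-0.3]]'; python3 - <<'E'
from h import *
st(); R=Rn.from_rotvec(robot.read_state()['orientation']).as_matrix(); print(R.round(3).tolist(),np.degrees(np.arctan2(R[1,0],R[0,0])))
c=snap("wrist","w24.png")
for nm,lo,hi,z in(("yellow",(22,120,80),(34,255,255),.042),("orange",(6,120,80),(18,255,255),.086)):
    m=np.any([b[3] for b in blobs(c,lo,hi,25)],axis=0); ys,xs=np.nonzero(m)
    P=cast(c,np.c_[xs,ys],z)[:,:2].astype(np.float32)*1000; r=cv2.minAreaRect(P); print(nm,r,cv2.boxPoints(r).round().tolist())
E
```

```text
t: 58.42
tool_pos: [0.4929, -0.3229, 0.2197]
orientation: [-1.303, 1.093, -1.158]
force: [0.9, 0.8, -0.5]
opening: 0.051
t: 58.92
tool_pos: [0.4905, -0.3211, 0.1444]
orientation: [-1.167, 1.327, -1.37]
force: [-0.3, 0.4, 0.3]
opening: 0.0516
{'t': 58.925, 'tool_pos': [0.4905, -0.3211, 0.1444], 'orientation': [-1.1667, 1.3273, -1.3698], 'force': [-0.3333, 0.442, 0.3424], 'opening': 0.0516, 'q': [-0.6326, 0.1067, 1.5929, -0.0498, 1.4294, 1.1231]}
[[-0.177, -0.019, 0.984], [-0.983, -0.047, -0.178], [0.05, -0.999, -0.01]] -100.20000877824509
yellow ((481.46490478515625, -331.86505126953125), (271.82000732421875, 292.4640808105469), 77.65989685058594) [[310.0, -433.0], [595.0, -496.0], [653.0, -230.0], [368.0, -168.0]]
orange ((422.59600830078125, -385.942626953125), (282.5544128417969, 179.80499267578125), 77.41159057617188) [[304.0, -504.0], [480.0, -543.0], [541.0, -268.0], [366.0, -228.0]]
```

```bash
python3 -m inch '[[-0.1,0.006,0.001,-0.02,0.01],[-0.1,0.006,0.001,-0.04,0.01],[-0.1,0.006,0.001,-0.04,0.01]]'; python3 - <<'E'
from h import *
st(); c=snap("wrist","w25.png"); c["img"][245:]=0
for nm,lo,hi,z in(("yellow",(22,120,80),(34,255,255),.042),("orange",(6,120,80),(18,255,255),.086)):
    m=max(blobs(c,lo,hi,25),key=lambda b:b[0])[3]; ys,xs=np.nonzero(m)
    P=cast(c,np.c_[xs,ys],z)[:,:2].astype(np.float32)*1000; r=cv2.minAreaRect(P); print(nm,r,cv2.boxPoints(r).round().tolist())
E
```

```text
t: 59.35
tool_pos: [0.4953, -0.3191, 0.1018]
orientation: [-1.173, 1.323, -1.359]
force: [-0.9, -0.1, 0.3]
opening: 0.0514
{'t': 59.35, 'tool_pos': [0.4953, -0.3191, 0.1018], 'orientation': [-1.1731, 1.3231, -1.3593], 'force': [-0.8622, -0.089, 0.3369], 'opening': 0.0514, 'q': [-0.6251, 0.1504, 1.6249, -0.0504, 1.3576, 1.1241]}
yellow ((561.51220703125, -328.5269775390625), (16.326030731201172, 136.96514892578125), 80.68934631347656) [[493.0, -326.0], [628.0, -348.0], [630.0, -332.0], [495.0, -309.0]]
orange ((527.5404663085938, -322.81378173828125), (12.550614356994629, 6.592893600463867), 76.65555572509766) [[523.0, -328.0], [529.0, -330.0], [532.0, -317.0], [526.0, -316.0]]
```

The bar centre is confirmed at (0.496, -0.318). Descending and gripping deeper this time.

```bash
python3 -m inch '[[-0.1,0.001,-0.001,-0.03,0],[-0.1,0.001,-0.001,-0.05,0],[-0.1,0.001,-0.001,-0.065,0],[-0.1,0.001,-0.001,-0.072,0],[-0.1,0.001,-0.001,-0.072,0]]' 35 && python3 -m inch '[[1,0,0,0,0],[1,0,0,0,0],[1,0,0,0,0],[1,0,0,0,0],[1,0,0,0,0]]'
```

```text
t: 60.02
tool_pos: [0.4969, -0.3207, 0.0313]
orientation: [-1.173, 1.322, -1.361]
force: [-0.5, 0.1, 0.1]
opening: 0.0513
t: 60.65
tool_pos: [0.4971, -0.3204, 0.0316]
orientation: [-1.172, 1.321, -1.361]
force: [-0.3, 1.8, 2.9]
opening: 0.0137
```

```bash
python3 -m inch '[[1,0,0,0.01,0],[1,0,0,0.03,0],[1,0,0,0.06,0],[1,0,0,0.1,0],[1,0,0,0.13,0],[1,0,0,0.14,0],[1,0,0,0.14,0]]'; python3 - <<'E'
from h import *
R=Rn.from_rotvec(robot.read_state()['orientation']).as_matrix(); print(R.round(3).tolist(),np.arctan2(R[1,0],R[0,0]))
E
```

```text
t: 61.52
tool_pos: [0.4975, -0.3207, 0.1724]
orientation: [-1.172, 1.32, -1.362]
force: [0.9, -0.3, -3.6]
opening: 0.0138
[[-0.167, -0.018, 0.986], [-0.985, -0.047, -0.168], [0.049, -0.999, -0.01]] -1.7386874741657816
```

```bash
python3 -m inch '[[1,0.005,0.03,0.02,0.18],[1,0.01,0.08,0.02,0.36],[1,0.02,0.13,0.02,0.54],[1,0.03,0.18,0.02,0.72],[1,0.04,0.23,0.02,0.9],[1,0.05,0.28,0.02,1.08],[1,0.06,0.32,0.02,1.26],[1,0.068,0.3437,0.02,1.44]]' && python3 -m inch '[[1,0,0,0,0.16],[1,0,0,-0.03,0.299],[1,0,0,-0.05,0.299],[1,0,0,-0.06,0.299],[1,0,0,-0.06,0.299]]'; python3 - <<'E'
from h import *
st();R=Rn.from_rotvec(robot.read_state()['orientation']).as_matrix(); print(R.round(3).tolist(),np.arctan2(R[1,0],R[0,0]))
p=np.array(robot.read_state()["tool_pos"])
c=snap("wrist","w26.png"); c["img"][245:]=0
zb=p[2]-.0076+.018
m=max(blobs(c,(22,120,80),(34,255,255),25),key=lambda b:b[0])[3]; ys,xs=np.nonzero(m)
P=cast(c,np.c_[xs,ys],zb)[:,:2].astype(np.float32)*1000; r=cv2.minAreaRect(P); print("bar",r,cv2.boxPoints(r).round().tolist())
hsv=cv2.cvtColor(c["img"],cv2.COLOR_BGR2HSV)
for y in(.126,.132,.138):
    u=proj(c,np.c_[np.linspace(.53,.6,71),np.full(71,y),np.full(71,.062)]).round().astype(int)
    print(y,[f"{int(h[2])}/{int(h[1])}" for h in hsv[u[:,1],u[:,0]]][::2])
E
```

```text
t: 62.52
tool_pos: [0.5644, 0.0253, 0.1901]
orientation: [-1.576, 0.194, -0.264]
force: [0.2, -0.8, -3.0]
opening: 0.0136
t: 63.15
tool_pos: [0.5635, 0.0252, 0.1288]
orientation: [-1.581, -0.039, -0.03]
force: [-0.0, -0.4, -2.2]
opening: 0.014
{'t': 63.15, 'tool_pos': [0.5635, 0.0252, 0.1288], 'orientation': [-1.5814, -0.0389, -0.0296], 'force': [-0.0256, -0.3844, -2.2484], 'opening': 0.014, 'q': [-0.0396, 0.0211, 1.711, -0.0092, 1.3655, -0.0438]}
[[0.999, 0.044, -0.006], [0.006, -0.011, 1.0], [0.043, -0.999, -0.011]] 0.006116999255229805
bar ((562.5303955078125, 105.80805969238281), (16.555620193481445, 106.64334869384766), 1.0561460256576538) [[553.0, 159.0], [555.0, 52.0], [572.0, 53.0], [570.0, 159.0]]
0.126 ['32/16', '34/23', '32/24', '32/32', '33/23', '32/16', '53/10', '76/3', '76/7', '77/3', '78/7', '108/17', '181/39', '243/255', '246/255', '246/255', '246/255', '246/255', '246/255', '246/255', '246/255', '246/255', '243/255', '219/255', '74/24', '73/7', '78/10', '201/8', '243/4', '245/3', '245/3', '245/4', '245/4', '245/3', '246/4', '246/4']
0.132 ['32/24', '33/15', '32/16', '33/15', '34/30', '32/24', '92/14', '201/29', '198/30', '198/30', '197/30', '165/25', '185/40', '243/255', '246/255', '246/255', '246/255', '246/255', '246/255', '246/255', '246/255', '246/255', '243/255', '223/221', '195/27', '198/30', '199/31', '197/30', '204/14', '245/3', '245/3', '246/3', '247/4', '247/3', '247/3', '247/3']
0.138 ['31/8', '32/16', '33/15', '32/16', '33/15', '32/24', '79/13', '163/23', '161/22', '191/25', '194/22', '206/11', '227/22', '243/255', '246/255', '246/255', '246/255', '246/255', '246/255', '246/255', '246/255', '246/255', '243/255', '200/112', '193/16', '199/19', '199/19', '201/18', '233/5', '246/4', '245/3', '245/4', '245/3', '247/4', '247/4', '246/3']
```

The bracket posts are seen at x 0.543–0.552 and 0.577–0.586, so the slot centre is 0.564. The bar centre is (0.564, 0.024) with +1° of yaw. Trimming and lowering.

```bash
python3 -m inch '[[1,0,-0.0015,-0.02,-0.014],[1,0,-0.0015,-0.045,-0.014],[1,0,-0.0015,-0.055,-0.014],[1,0,-0.0015,-0.065,-0.014],[1,0,-0.0015,-0.075,-0.014],[1,0,-0.0015,-0.083,-0.014],[1,0,-0.0015,-0.086,-0.014],[1,0,-0.0015,-0.086,-0.014]]'
```

```text
t: 64.2
tool_pos: [0.5643, 0.0237, 0.0439]
orientation: [-1.582, -0.03, -0.042]
force: [-0.4, -0.7, -3.5]
opening: 0.0137
```

```bash
python3 -m inch '[[1,0,0,-0.003,0],[1,0,0,-0.005,0],[1,0,0,-0.005,0]]'; python3 - <<'E'
from h import *
for n in("scene",):
    c=snap(n); m=np.any([b[3] for b in blobs(c,(22,180,100),(32,255,255),25)],axis=0); ys,xs=np.nonzero(m)
    P=cast(c,np.c_[xs,ys],.05)[:,:2].astype(np.float32)*1000; r=cv2.minAreaRect(P);print(n,r,cv2.boxPoints(r).round().tolist())
E
```

```text
t: 64.58
tool_pos: [0.5647, 0.0237, 0.0396]
orientation: [-1.582, -0.03, -0.042]
force: [-2.6, -0.1, 3.0]
opening: 0.0135
scene ((569.056396484375, 20.33837890625), (276.7986145019531, 27.0057430267334), 89.52336120605469) [[554.0, -118.0], [581.0, -118.0], [584.0, 159.0], [557.0, 159.0]]
```

Seated: the load reversed, and the scene matches the starting pose. Releasing and rising clear.

```bash
python3 -m inch '[[0.4,0,0,0,0],[0,0,0,0,0],[-0.1,0,0,0,0],[-0.1,0,0,0,0],[-0.1,0,0,0.03,0],[-0.1,0,0,0.07,0],[-0.1,0,0,0.12,0],[-0.1,0,0,0.16,0]]' && python3 -m inch '[[-0.1,-0.04,0,0.03,0],[-0.1,-0.04,-0.01,0.03,0],[-0.1,-0.04,-0.01,0.03,0]]'; python3 - <<'E'
from h import *
st()
c=snap("wrist","w27.png"); c["img"][238:]=0
m=max(blobs(c,(22,120,80),(34,255,255),25),key=lambda b:b[0])[3]; ys,xs=np.nonzero(m)
P=cast(c,np.c_[xs,ys],.05)[:,:2].astype(np.float32)*1000; r=cv2.minAreaRect(P); print("w bar",r,cv2.boxPoints(r).round().tolist())
C={n:snap(n) for n in("scene","side")}
for n,c in C.items():
    m=np.any([b[3] for b in blobs(c,(22,180,100),(32,255,255),25)],axis=0); ys,xs=np.nonzero(m)
    P=cast(c,np.c_[xs,ys],.05)[:,:2].astype(np.float32)*1000; r=cv2.minAreaRect(P);print(n,r)
    ref=cv2.imread(f"pics/{n}0.png"); a=[b for b in blobs(dict(img=ref),(22,180,100),(32,255,255),25)]
    print("bar px now",[(x[0],x[1].tolist(),x[2].tolist()) for x in blobs(c,(22,180,100),(32,255,255),25)],"start",[(x[0],x[1].tolist(),x[2].tolist()) for x in a])
    for x in blobs(c,(0,180,100),(6,255,255),40): print("red",x[1],cast(c,x[1],.086)[0].round(3))
    for x in blobs(c,(95,45,40),(125,255,255),20):
        if x[0]<500: print(x[0],x[1],x[2],"tray",cast(c,x[1],.098)[0].round(4))
E
```

```text
t: 65.62
tool_pos: [0.5651, 0.0237, 0.2019]
orientation: [-1.582, -0.031, -0.043]
force: [-0.5, 0.2, 0.1]
opening: 0.0512
t: 66.0
tool_pos: [0.5252, 0.0131, 0.2314]
orientation: [-1.582, -0.031, -0.044]
force: [0.3, -1.1, -0.2]
opening: 0.0506
{'t': 66.0, 'tool_pos': [0.5252, 0.0131, 0.2314], 'orientation': [-1.582, -0.0309, -0.0442], 'force': [0.3129, -1.087, -0.1574], 'opening': 0.0506, 'q': [-0.066, -0.1406, 1.679, -0.0086, 1.5548, -0.0576]}
w bar ((565.8582763671875, 105.00267791748047), (17.652772903442383, 107.95600128173828), 0.47058963775634766) [[557.0, 159.0], [557.0, 51.0], [575.0, 51.0], [574.0, 159.0]]
scene ((569.0606079101562, 20.349266052246094), (276.7521057128906, 27.875986099243164), 89.26213073730469)
bar px now [(np.int32(581), [285.2, 227.4], [239, 202, 98, 51])] start [(np.int32(586), [284.3, 227.4], [239, 201, 97, 52])]
red [360.5 166.9] [0.527 0.271 0.086]
498 [324.3 230.3] [281 208  86  47] tray [0.6621 0.0476 0.098 ]
256 [349.3 248.5] [343 238  14  22] tray [0.7354 0.0584 0.098 ]
287 [325.5 264.6] [319 254  15  23] tray [ 0.7422 -0.0119  0.098 ]
243 [200.9 414.6] [184 406  31  14] tray [ 0.8814 -0.3822  0.098 ]
side ((561.9651489257812, 12.607261657714844), (279.8026428222656, 16.368995666503906), 89.04031372070312)
bar px now [(np.int32(41), [282.0, 204.9], [280, 201, 6, 14]), (np.int32(160), [290.0, 247.6], [286, 233, 9, 30])] start [(np.int32(34), [281.5, 204.5], [279, 201, 7, 12]), (np.int32(168), [290.0, 247.6], [285, 233, 10, 30])]
red [264.7 171.6] [0.523 0.278 0.086]
439 [350.3 199.1] [330 171  38  47] tray [0.7327 0.0559 0.098 ]
330 [381.8 201.5] [371 190  26  21] tray [0.8087 0.0346 0.098 ]
```

```bash
python3 -c "
from plant import robot
print(robot.close_job())"
```

```text
the job is handed in; nothing more can be done
None
```

I did the whole sequence and handed the job in at about 66 s of robot time. No verdict comes back, so the result below rests on my own last checks.

**What I did:** I parked the bar in the rest and pulled the tray out to its stop. I stood all four blue-capped bottles in the tray, pushed it home to its stop and lowered the bar back into both brackets.

**Last checks:**
- **Bar:** In the scene and side views it lies within about 1 px of where it started, with under 1° of yaw. The load on the gripper reversed as it seated.
- **Tray:** It pushed against its home stop with 48 N. The two front bottles then read about 201 mm further in than with the tray out, and about 1 mm less after I released the handle.
- **Bottles:** Before the push they stood within ±42 mm of the tray centre. After it, all four showed under the cover, though only the front pair could be measured properly. I did not measure tilt after the push.
- **Amber bottle:** It is still in its starting place.
- **Beaker and dishes:** I saw no contact with either, but I did not re-measure them at the end.

**What went wrong on the way:**
- **Finger height:** The real fingertips sit about 22 mm above the reported TCP, so the first grasps were shallow. One bottle slipped and fell over because of this. I re-gripped it by the cap so it hung upright, and corrected for the offset afterwards.
- **Tray nudge:** Setting that bottle down pushed the tray in by 11 mm, and the next bottle then touched the front wall (24 N) and pushed the tray back out to its stop.
- **Tool tilt:** The tool ended with about 0.05 rad of tilt that these moves could not correct.

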